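Wedge the catch and take out the slide box

TASK

A sprung steel catch holds the blue slide box in its dock. Push the orange wedge fully home between the dock's stop block and the catch, thin end first, and let go so that the wedge alone holds the catch open; then lift the blue box out and set it down flat inside the steel tray without dropping it. Leave the wedge in place and the other things on the bench undisturbed.

Things in the scene. Friction and masses are not known exactly. Their poses are not given: they have to be found in the camera images.
- dock: Fixed dock with the box's nest. Origin on the worktop under the nest's centre; at yaw 0, x points away from the robot, y to its left. In dock axes, mm: nest floor z 6; corner posts 18 high at x 30 to 39 either side, y 33 to 49 and -46 to -30; end wall y 46 to 54, 32 high; beside the box's middle (y -24 to 28) nothing stands. Spring post at x 46, y -127, 62 high.
- stop_face (a point): Point on the worktop at the near end of the aluminium stop block's flat guiding face (40 mm high): dock x = -30, y = -58 mm. The face looks along the dock's -y and runs in dock +x for 67 mm; in front of it (x -45 to -30) it flares out towards +y. The gap before it is open to the robot and down to the worktop, so the wedge slides on the worktop.
- rail_stop (a point): Point on the worktop where the tip of the wedge, fully home, meets the face of the dock's aluminium rail (36 mm high): dock x = 37, y = -61 mm. The face looks along the dock's -x.
- latch (a joint): Sprung sliding steel catch, m: 0 closed, lip over the box; grows as it slides along the dock's -y, to 0.026. The spring shuts it with about 2 N closed, 5 N at 0.016. The box is free from 0.012 on; the wedge fully home opens it to 0.016. Its flat plate is 42.5 to 48.5 mm above the worktop, over dock x -28 to 56, y -86 to -34 mm when closed (carriage block on it to 62 mm high at x 35 to 57).
- latch_bar (a point): Lower near corner, 4 mm above the worktop, of the face of the catch's crossbar, which looks at the stop block (dock x = -30, y = -70 mm closed, so the gap is 12 mm). The face runs in dock +x for 40 mm; in front of it (x -42 to -30) it flares out towards -y. The wedge pushes this bar away. Moves with the catch.
- wedge_grip (a point): Grip point in the ribbed thick end of the loose orange wedge lying on the worktop (140 mm long, 36 high, 28 thick, about 0.1 kg), half-way up and mid-thickness. x points to the thin tip, 115 mm ahead; the back face is 25 mm behind. +y face straight at y 14 all along; -y face at y -14 up to x 65, then slants to y 8 at the tip (6 mm thick). Home, x along dock x, this point is at dock x -78, y -72.
- latch_lip (a point): Middle of the under-edge of the catch's lip, painted red on top, which reaches 9.5 mm over the -y end of the blue box when closed.
- slide_box_center (a point): Centre of the closed blue slide box, 57 x 87 x 32 mm (x, y, z of its axes), 50 to 120 g, lid fixed; this point is half-way up. It starts in the dock's nest, its axes along the dock's, at dock z = 22 mm.
- nest (a point): Centre of the dock's nest: where the centre of the blue box is while it is docked.
- tray: Fixed shallow steel tray, 95 x 120 mm outside (x, y), walls 4 mm thick and 14 mm high, floor about 4 mm thick. Origin at the worktop under its centre. Room inside 87 x 112 mm.
- wedge: The orange wedge as a whole; origin at the centre of its underside, 45 mm ahead of the grip point.
- slide_box: The blue slide box; origin at the centre of its underside.
- reagent_e: Bystander: brown bottle with yellow cap, 44 mm wide, 90 mm high; origin at the centre of its underside.
- reagent_a: Bystander: white bottle with blue cap, 48 mm wide, 105 mm high; origin at the centre of its underside.
- cuvette_box: Bystander: grey lidded box, 54 x 80 x 34 mm; origin at the centre of its underside.
- tape_roll: Bystander: roll of masking tape lying flat, 66 mm wide, 18 mm high; origin at the centre of its underside.

How it is judged:
By the outcome, as a careful person would: the job done as asked, in the order asked, and still so for the second after the job is handed in, with the robot touching nothing.
It also fails if it takes over 61 s, if anything falls off the work surface, if the arm or the gripper's body presses on something with over 40 N, if the wrist force passes 120 N, or if a joint passes its speed limit or range.

ROBOT

A 6-joint arm with a two-finger parallel gripper is mounted at the origin on a cart in front of the work surface, level with it; the furniture and walls round the work are solid. World frame = base frame: x ahead of the robot, y to its left, z up, the work surface at z = 0. Lengths are in m, angles in rad, forces in N, time in s.
With the tool pointing down it reaches from about 0.375 to 0.9 m from the base axis. Payload 3.1 kg.
Tool frame: the origin (TCP) lies at the very end of the fingers, on their centre line; the grasp point (between the pads) lies 19 mm behind it; z points along the fingers, y is the direction in which the jaws open and shut (so a half turn about z gives the same grasp; the last joint's range is limited). The gripper opens to 87 mm and grips with 3 to 60 N. Pads are 19 mm wide; open, the fingers measure 117 mm over their backs; the gripper's body (75 mm by 190 mm) begins 51 mm behind the grasp point.
Start: joints at [0.983, 0.527, 1.433, -0, 1.181, -0.178], TCP at [0.249, 0.573, 0.2] pointing down, gripper open.
Joint ranges: [-3.08, 3.08], [-0.75, 2.2], [0.22, 2.44], [-1.43, 4.57], [0, 2.65], [-2.85, 2.85]. Speed limits (rad/s): [2.79, 2.79, 3.14, 3.14, 3.14, 3.14].

INTERFACE

Orientations are given as a unit quaternion [w, x, y, z].
In Python, from station import r gives the robot as it stands.
- The arm moves only by the tool play_rows, never from a script. Its argument "rows" is a list of rows, each a list of 3 entries, a list of its own where there are three numbers: the shift along the tool's x, y, z in cm, then the turn about the tool's z in rad, then the gripper's target within -1 to 1 (shut at 1, half-way at 0, fully open at -1). A call has 1 to 5 rows; each row is the pose to reach, as a shift and turn from the pose commanded when the call began, along the tool's axes at that moment; what a row does not reach only later rows make up. A row lasts 1/8 s, in which the tool goes at most 62.5 mm and 10.7 degrees, less where a joint would pass 70% of its speed; a pose out of reach is approached as far as the arm can. A call with a gripper value outside its range is refused whole. The fingers move at their own pace and stop on an object; "force" is the grip in N (left out, the last holds). Time passes only in rows, so rows that repeat a pose let the fingers close. It gives the time, the measured TCP pose, the force and the opening at its end, in the units of the state.
- r.read_state(): the state, without advancing time (a new reading comes with each control period).
- r.read_camera(name): name is "scene" or "side" or "wrist"; returns a dict with "frame" (480x640x3 uint8, red, green, blue), "K" (3x3 intrinsics, pixels), "rvec" (rotation vector, rad) and "tvec" (3), from world to camera coordinates, as OpenCV has them. Camera axes: x right, y down, z forward; pixel columns grow to the right and rows downward; lengths in m; the calibration is good to about 2 mm. A picture is of the moment at which its call begins. There is no depth.
- r.job_done(): hands the job in, once; it reports no verdict.
The state is a dict: "t": time; "q": joint angles; "qd": joint speeds; "effort": joint torques, N m; "eef_pos": TCP position; "tcp_rot": TCP orientation; "ft_force": force on the tool from outside, world axes, zero at the start; "wrist_torque": the same for the moment, N m; "finger_gap": finger opening in m.
Only numpy, scipy, OpenCV 4.12 (cv2) and the standard library are available. Lean on these libraries where they do the work, as an engineer would, in place of code of your own. Each camera call takes 0.05 s, during which the arm holds its last target.

## Working session

There is one attempt and no reset: what is moved stays moved. The work goes in short steps, Python scripts to look and compute and a tool call to move; the robot and the scene stay as the last step left them, time stands still between calls to the robot, and variables do not carry over. Pictures are saved under pics/ and viewed, and the job is handed in when it is done.

Besides the shell and the picture viewer there is one more tool, called after "Emit:" in YAML: its name, and indented under it one key for each argument. play_rows: Moves the arm, as the interface text tells. Its arguments: {"type":"object","properties":{"rows":{"type":"array"},"force":{"type":"number"}},"required":["rows"]}

```bash
ls; mkdir -p pics; python3 - <<'E'
from station import r
import cv2,numpy as np,pickle
s=r.read_state();print(s)
for n in ["scene","side","wrist"]:
    c=r.read_camera(n);cv2.imwrite(f"pics/{n}0.png",c["frame"][:,:,::-1]);pickle.dump(c,open(f"pics/{n}0.pkl","wb"));print(n,c["K"].tolist(),c["rvec"],c["tvec"])
E
```

```text
pics
{'t': 0.0, 'q': array([ 9.82493100e-01,  5.28465358e-01,  1.43387968e+00, -1.40856496e-05,
        1.18141550e+00, -1.78514958e-01]), 'qd': array([ 0.00068522,  0.00025297, -0.00018351, -0.00059598, -0.00119498,
        0.00165011]), 'effort': array([ 3.20406243e-04, -4.40045178e+01, -1.76592976e+01,  6.32819301e-02,
        5.83141192e-02, -1.50441751e-04]), 'eef_pos': array([0.24855701, 0.57260298, 0.19867939]), 'tcp_rot': array([-3.99445169e-04,  2.03460766e-01,  9.79082500e-01, -1.00767705e-03]), 'ft_force': array([-0.12769691,  0.31769238,  0.04593424]), 'wrist_torque': array([-0.02959307,  0.00757185, -0.01178007]), 'finger_gap': 0.08689488625206641}
scene [[484.19545921459627, 0.0, 325.2492898657227], [0.0, 484.19545921459627, 239.0433761970012], [0.0, 0.0, 1.0]] [ 2.15342069 -0.73880205  0.35642445] [-0.48017225  0.27793569  0.63626088]
side [[546.5851913997743, 0.0, 317.000996613706], [0.0, 546.5851913997743, 232.70698772365887], [0.0, 0.0, 1.0]] [ 2.16146417 -1.3391515   0.45788346] [-0.25798204  0.45464472  0.99865984]
wrist [[342.77061880879586, 0.0, 320.9724838446271], [0.0, 342.77061880879586, 233.17685782900568], [0.0, 0.0, 1.0]] [-2.41910091 -1.58704396 -0.22466779] [-0.62329954 -0.03338175  0.39121392]
```

View pics/scene0.png

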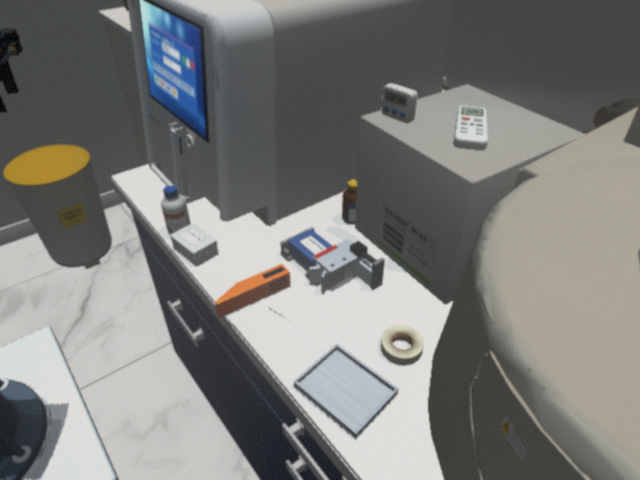

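View pics/side0.png

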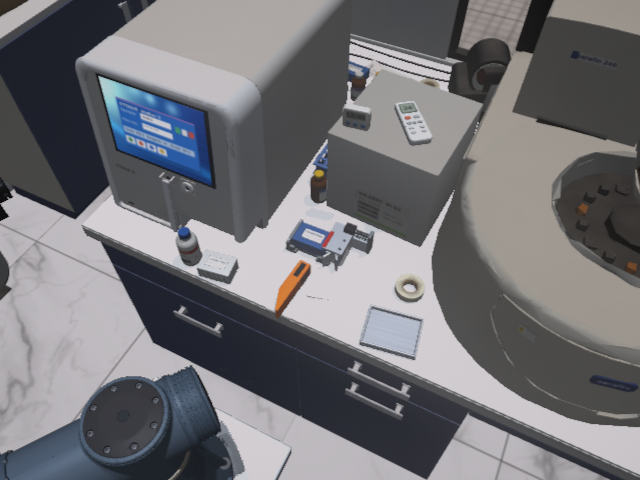

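View pics/wrist0.png

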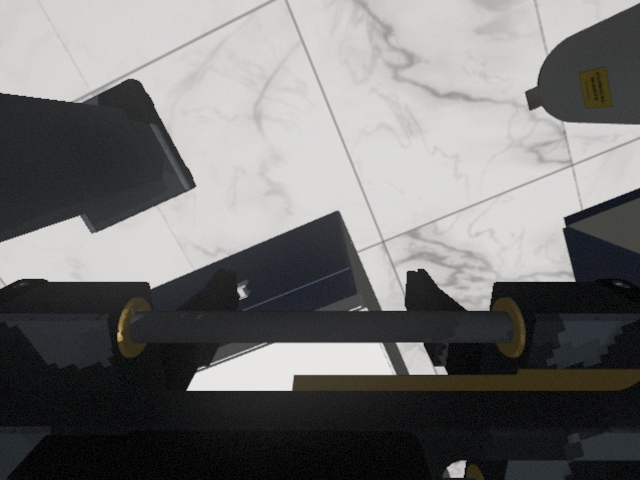

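The scene picture shows the wedge at about (250,290), the dock with the blue box at (330,260), the tray at (345,390), the tape at (402,343) and the bottles at (175,210) and (350,200). Next I zoom in and make the helpers.

```bash
cat > h.py <<'E'
import cv2,numpy as np,pickle
from scipy.spatial.transform import Rotation as R
def load(n): return pickle.load(open(f"pics/{n}.pkl","rb"))
def shot(name,tag):
    from station import r
    c=r.read_camera(name);n=f"{name}{tag}"
    cv2.imwrite(f"pics/{n}.png",c["frame"][:,:,::-1]);pickle.dump(c,open(f"pics/{n}.pkl","wb"));return c
def ray(c,uv):
    Rm=cv2.Rodrigues(np.asarray(c["rvec"]))[0];t=np.asarray(c["tvec"]).ravel()
    d=Rm.T@np.linalg.inv(c["K"])@np.array([uv[0],uv[1],1.]);return -Rm.T@t,d
def onz(c,uv,z):
    o,d=ray(c,uv);return o+d*(z-o[2])/d[2]
def proj(c,P):
    return cv2.projectPoints(np.asarray(P,float).reshape(-1,3),np.asarray(c["rvec"],float),np.asarray(c["tvec"],float),np.asarray(c["K"],float),None)[0].reshape(-1,2)
def tri(c1,u1,c2,u2):
    o1,d1=ray(c1,u1);o2,d2=ray(c2,u2)
    A=np.stack([d1,-d2],1);s=np.linalg.lstsq(A,o2-o1,rcond=None)[0]
    p,q=o1+d1*s[0],o2+d2*s[1];return (p+q)/2,np.linalg.norm(p-q)
def crop(n,x0,y0,w,h,k,out):
    im=cv2.imread(f"pics/{n}.png")[y0:y0+h,x0:x0+w];cv2.imwrite(f"pics/{out}.png",cv2.resize(im,None,fx=k,fy=k,interpolation=cv2.INTER_CUBIC))
E
python3 - <<'E'
from h import *
crop("scene0",200,220,200,150,4,"sc_c");crop("side0",255,200,160,120,5,"si_c")
for n in["scene0","side0"]:
    c=load(n);print(n,ray(c,(320,240)))
E
```

```text
scene0 (array([ 0.18061926, -0.54593906,  0.61803622]), array([ 0.47015396,  0.61702958, -0.63115069]))
side0 (array([-0.11113877, -0.3438988 ,  1.06768901]), array([ 0.54150781,  0.26358828, -0.79843512]))
```

View pics/sc_c.png

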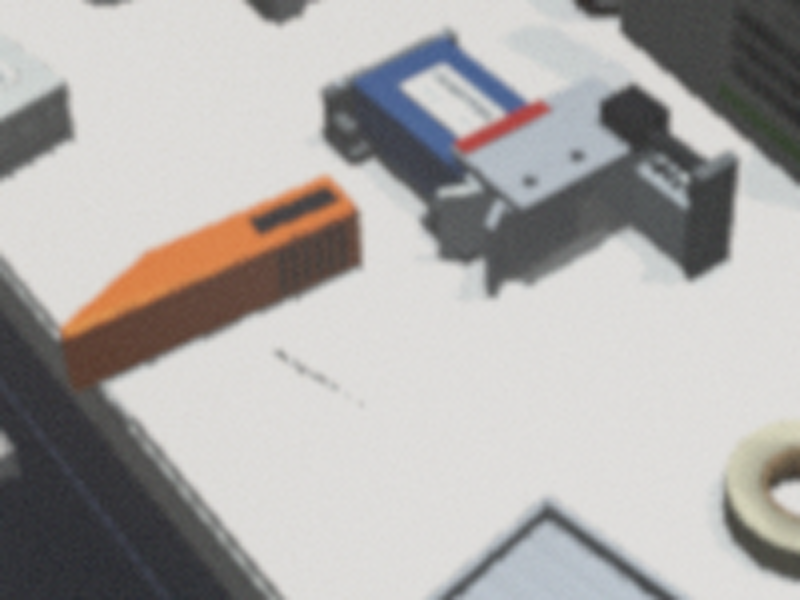

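View pics/si_c.png

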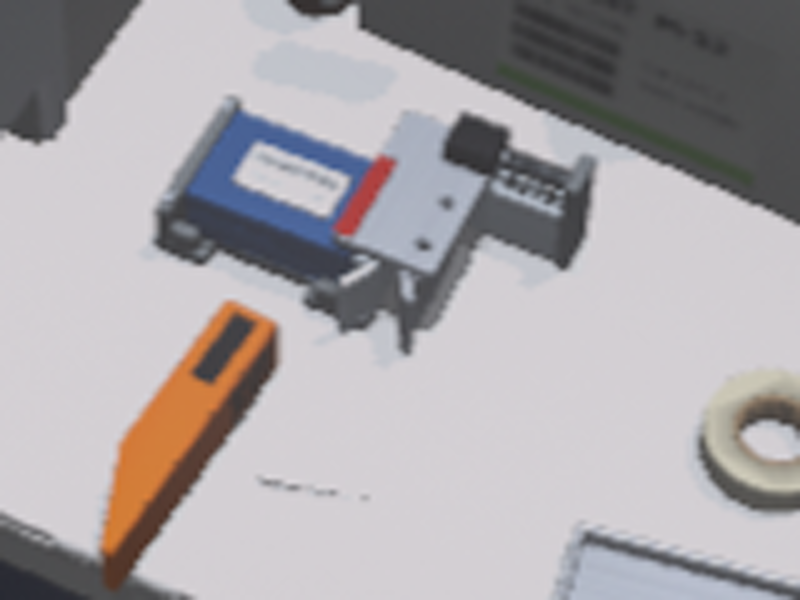

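```bash
python3 - <<'E'
from h import *
a=load("scene0");b=load("side0")
S=lambda x,y:(200+x/4-.4,220+y/4-.4)
D=lambda x,y:(255+x/5-.4,200+y/5-.4)
pts={"w_tip":((64,331),(103,553),.036),"w_backL":((330,178),(230,302),.036),"w_backR":((358,212),(277,323),.036),
"box_nearL":((357,80),(186,193),.038),"box_farL":((447,38),(240,110),.038),"lip_near":((456,150),(338,233),.0485),"lip_far":((545,103),(390,157),.0485),"plate_nearR":((520,208),(432,272),.0485)}
for k,(u,v,z) in pts.items():
    u=S(*u);v=D(*v);p,g=tri(a,u,b,v);print(k,onz(a,u,z).round(4),onz(b,v,z).round(4),"tri",p.round(4),round(g,4))
for n,u in {"nl":(295,382),"top":(338,347),"r":(397,391),"bot":(355,434)}.items(): print("tray",n,onz(a,u,.014).round(3))
for n,u in {"nl":(361,347),"tl":(371,308),"tr":(422,319),"br":(415,356)}.items(): print("trayS",n,onz(b,u,.014).round(3))
E
```

```text
w_tip [ 0.3799 -0.0008  0.036 ] [ 0.376  -0.0007  0.036 ] tri [0.3791 0.0008 0.0332] 0.0033
w_backL [0.5187 0.0103 0.036 ] [0.5171 0.0112 0.036 ] tri [0.5192 0.0121 0.0337] 0.0014
w_backR [ 0.516  -0.0158  0.036 ] [ 0.5162 -0.0135  0.036 ] tri [ 0.5182 -0.0124  0.0324] 0.0003
box_nearL [0.5666 0.0583 0.038 ] [0.5623 0.0581 0.038 ] tri [0.5657 0.0592 0.0361] 0.0036
box_farL [0.6199 0.0582 0.038 ] [0.6185 0.0585 0.038 ] tri [0.6199 0.0589 0.037 ] 0.0011
lip_near [ 0.5664 -0.0206  0.0485] [ 0.5662 -0.0199  0.0485] tri [ 0.567  -0.0196  0.0474] 0.0001
lip_far [ 0.6184 -0.0194  0.0485] [ 0.6173 -0.0223  0.0485] tri [ 0.6145 -0.0237  0.053 ] 0.0008
plate_nearR [ 0.5654 -0.0678  0.0485] [ 0.5655 -0.0683  0.0485] tri [ 0.5649 -0.0685  0.0493] 0.0001
tray nl [ 0.403 -0.192  0.014]
tray top [ 0.492 -0.182  0.014]
tray r [ 0.51  -0.294  0.014]
tray bot [ 0.42  -0.307  0.014]
trayS nl [ 0.39  -0.198  0.014]
trayS tl [ 0.485 -0.18   0.014]
trayS tr [ 0.509 -0.29   0.014]
trayS br [ 0.421 -0.306  0.014]
```

```bash
cat >> h.py <<'E'
def go(x,y,z,yaw=None,p=None,q=None):
    """print row shift (cm) and turn for desired TCP world pose, tool down, yaw of tool x (rad)"""
    from station import r
    s=r.read_state();p=s["eef_pos"];q=s["tcp_rot"]
    Rm=R.from_quat([q[1],q[2],q[3],q[0]]).as_matrix()
    d=Rm.T@(np.array([x,y,z])-p)*100
    y0=np.arctan2(Rm[1,0],Rm[0,0]);t=0 if yaw is None else -((yaw-y0+np.pi)%(2*np.pi)-np.pi)
    print("t",round(s["t"],3),"pos",p.round(4),"yaw",round(np.degrees(y0),2),"tilt",Rm[:,2].round(4),"q6",s["q"][5].round(2),"gap",round(s["finger_gap"],4),"F",s["ft_force"].round(2))
    print("  shift cm",d.round(2),"turn",round(t,3));return d,t
E
python3 - <<'E'
from h import *
a=load("scene0")
for n,u in {"anl corner":(272,224),"anl cornerL":(222,219),"anl left":(150,180),"botA":(177,230),"edgeL":(113,178)}.items(): print(n,onz(a,u,0).round(3))
go(.47,0.0,.24,np.radians(175))
E
```

```text
anl corner [0.594 0.163 0.   ]
anl cornerL [0.519 0.243 0.   ]
anl left [0.459 0.486 0.   ]
botA [0.427 0.266 0.   ]
edgeL [0.392 0.548 0.   ]
t 0.15 pos [0.2487 0.5728 0.1989] yaw 156.52 tilt [-9.0e-04 -1.4e-03 -1.0e+00] q6 -0.18 gap 0.0868 F [-0.34 -0.44  0.23]
  shift cm [-43.12 -43.72  -4.05] turn -0.323
```

Emit:
play_rows:
  rows:
    - [[-12.5,-21.0,-4],-0.32,-1]
    - [[-12.5,-21.0,-4],-0.32,-1]
    - [[-12.5,-21.0,-4],-0.32,-1]
    - [[-12.5,-21.0,-4],-0.32,-1]
    - [[-12.5,-21.0,-4],-0.32,-1]

```text
t: 0.78
eef_pos: [0.2797, 0.3277, 0.2401]
tcp_rot: [-0.0, 0.047, 0.999, -0.0]
ft_force: [0.6, 0.7, -0.2]
finger_gap: 0.087
```

```bash
python3 -c "
from h import *
go(.47,0.0,.24,np.radians(175))"
```

```text
t 0.775 pos [0.2797 0.3277 0.2401] yaw 174.57 tilt [-4.e-04 -9.e-04 -1.e+00] q6 -0.87 gap 0.087 F [ 0.58  0.66 -0.17]
  shift cm [-2.204e+01 -3.082e+01  3.000e-02] turn -0.007
```

Emit:
play_rows:
  rows:
    - [[-22,-30.8,0],0,-1]
    - [[-22,-30.8,0],0,-1]
    - [[-22,-30.8,0],0,-1]
    - [[-22,-30.8,0],0,-1]
    - [[-22,-30.8,0],0,-1]

```text
t: 1.4
eef_pos: [0.4398, 0.0602, 0.2396]
tcp_rot: [0.001, 0.045, 0.999, 0.0]
ft_force: [1.4, 0.7, 0.3]
finger_gap: 0.0873
```

```bash
python3 -c "
from h import *
go(.47,0.0,.24,np.radians(175))"
```

```text
t 1.4 pos [0.4398 0.0602 0.2396] yaw 174.89 tilt [ 1.2e-03  7.0e-04 -1.0e+00] q6 -1.6 gap 0.0873 F [1.43 0.69 0.3 ]
  shift cm [-3.55 -5.73 -0.04] turn -0.002
```

Emit:
play_rows:
  rows:
    - [[-3,-5.7,0],0,-1]
    - [[-3,-5.7,0],0,-1]
    - [[-3,-5.7,0],0,-1]

```text
t: 1.78
eef_pos: [0.4626, 0.0026, 0.2391]
tcp_rot: [-0.001, 0.045, 0.999, 0.001]
ft_force: [-1.1, 0.7, 0.1]
finger_gap: 0.087
```

```bash
python3 -c "
from h import *
go(.47,0.0,.24,np.radians(175)); c=shot('wrist',1);print(ray(c,(320,240)))"
```

```text
t 1.775 pos [0.4626 0.0026 0.2391] yaw 174.83 tilt [-0.0015  0.0012 -1.    ] q6 -1.72 gap 0.087 F [-1.06  0.7   0.1 ]
  shift cm [-0.76 -0.19 -0.09] turn -0.003
(array([0.38525383, 0.00926935, 0.4236101 ]), array([ 0.29756148, -0.02964041, -0.95445424]))
```

View pics/wrist1.png

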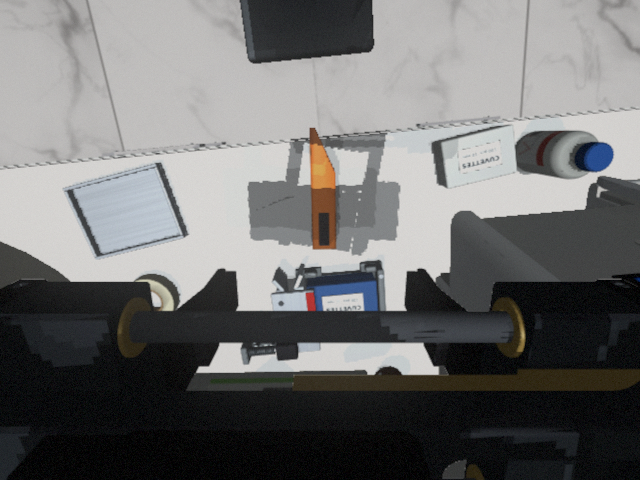

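The wrist view shows the wedge (tip at (313,130), back at (324,248)), the tray at (126,210), and the dock's near edge and lip around (310,300).

```bash
python3 - <<'E'
from h import *
crop("wrist1",230,110,180,150,4,"w1a");crop("wrist1",240,250,160,120,5,"w1b")
E
```

```text
(no output)
```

View pics/w1a.png

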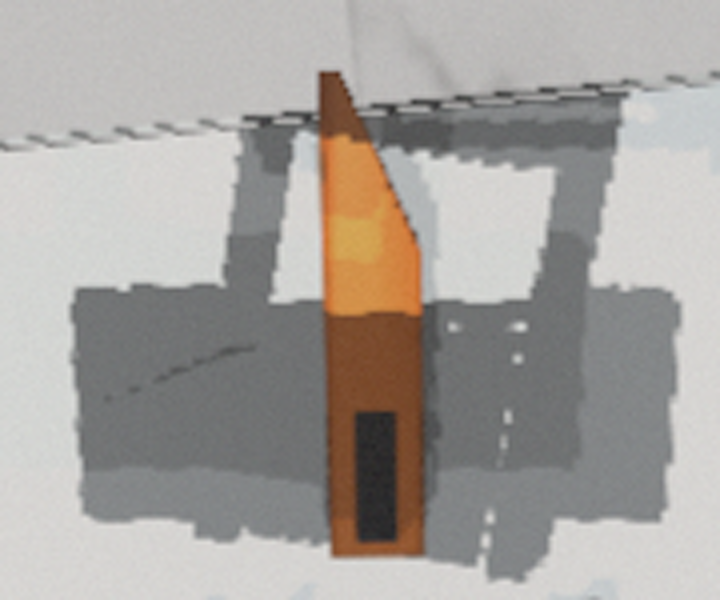

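View pics/w1b.png

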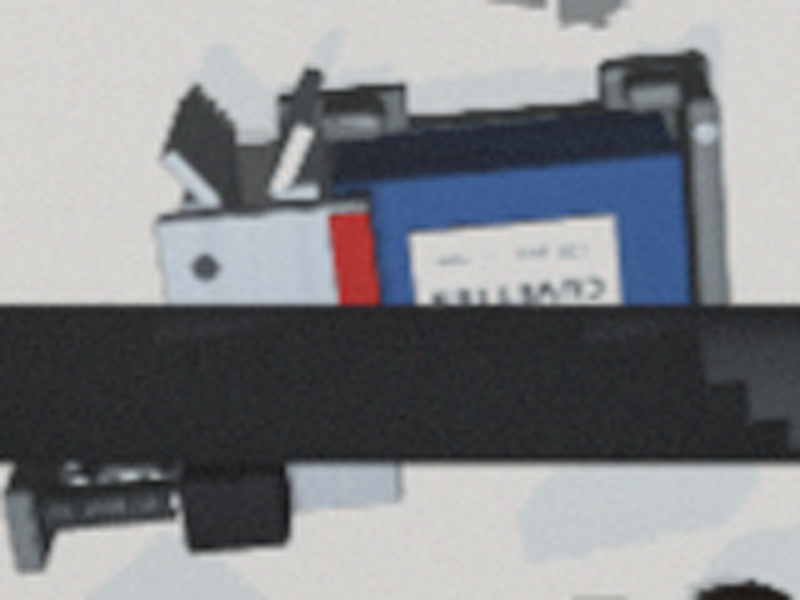

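```bash
python3 - <<'E'
from h import *
c=load("wrist1")
A=lambda x,y:(230+x/4-.4,110+y/4-.4)
B=lambda x,y:(240+x/5-.4,250+y/5-.4)
W={k:onz(c,A(*v),.036)[:2] for k,v in dict(tR=(320,72),tL=(339,72),bR=(331,556),bL=(425,556),kink=(420,240)).items()}
for k,v in W.items(): print(k,v.round(4))
d=W["tR"]-W["bR"];print("wedge len",np.linalg.norm(d),"yaw",np.degrees(np.arctan2(d[1],d[0])))
u=d/np.linalg.norm(d);n=np.array([-u[1],u[0]]) 
print("grip",(W["bR"]+W["bL"])/2+.025*u, W["bR"]+.025*u-.014*n)
P={k:onz(c,B(*v),z)[:2] for k,v,z in [("plateR",(158,220),.0485),("lipnear",(367,201),.0485),("lipfar",(402,502),.0485),("boxnl",(684,152),.038),("boxnr",(372,186),.038)]}
for k,v in P.items(): print(k,v.round(4))
f=lambda a,b:np.degrees(np.arctan2(*(P[b]-P[a])[::-1]))
print(f("lipnear","lipfar"),f("plateR","lipnear")-90,f("boxnr","boxnl")-90)
T=[onz(c,u,.014)[:2].round(4) for u in [(65,187),(160,163),(187,236),(97,258)]];print(T)
E
```

```text
tR [ 0.3783 -0.0024]
tL [0.3788 0.0027]
bR [ 0.516  -0.0128]
bL [0.5185 0.0151]
kink [0.4255 0.021 ]
wedge len 0.13805143662630137 yaw 175.65215566895168
grip [0.49231917 0.00302206] [0.49211394 0.00301471]
plateR [ 0.5641 -0.0669]
lipnear [ 0.5637 -0.0164]
lipfar [ 0.6475 -0.0157]
boxnl [0.5626 0.0612]
boxnr [ 0.5648 -0.0155]
0.517911818976466 0.494810314615691 1.595326514577252
[array([ 0.4192, -0.3015]), array([ 0.4016, -0.182 ]), array([ 0.4928, -0.1682]), array([ 0.5112, -0.288 ])]
```

```bash
python3 -c "
from h import *
go(.492,0.002,.006,np.radians(175.6))"
```

```text
t 1.825 pos [0.4621 0.0032 0.2392] yaw 174.91 tilt [-0.0016  0.0011 -1.    ] q6 -1.72 gap 0.0867 F [ 0.13 -0.08 -0.3 ]
  shift cm [-3.03  0.12 23.31] turn -0.012
```

Emit:
play_rows:
  rows:
    - [[-3.0,0.1,5],-0.012,-1]
    - [[-3.0,0.1,10],-0.012,-1]
    - [[-3.0,0.1,15],-0.012,-1]
    - [[-3.0,0.1,19],-0.012,-1]
    - [[-3.0,0.1,19],-0.012,-1]

```text
t: 2.45
eef_pos: [0.4898, 0.0026, 0.0475]
tcp_rot: [-0.004, 0.037, 0.999, 0.001]
ft_force: [1.0, 0.4, 1.1]
finger_gap: 0.087
```

```bash
python3 -c "
from h import *
go(.492,0.002,.005,np.radians(175.6))"
```

```text
t 2.45 pos [0.4898 0.0026 0.0475] yaw 175.7 tilt [-0.0074  0.0019 -1.    ] q6 -1.72 gap 0.087 F [0.95 0.41 1.1 ]
  shift cm [-0.26 -0.05  4.25] turn 0.002
```

Emit:
play_rows:
  rows:
    - [[-0.2,0,2.5],0,-1]
    - [[-0.2,0,4.1],0,-1]
    - [[-0.2,0,4.1],0,-1]

```text
t: 2.82
eef_pos: [0.4951, 0.0009, 0.0097]
tcp_rot: [0.0, 0.038, 0.999, -0.0]
ft_force: [0.3, 0.1, -0.6]
finger_gap: 0.0873
```

Emit:
play_rows:
  rows:
    - [[0,0,0],0,1]
    - [[0,0,0],0,1]
    - [[0,0,0],0,1]
    - [[0,0,0],0,1]
    - [[0,0,0],0,1]
  force: 30

```text
t: 3.45
eef_pos: [0.4948, -0.0001, 0.0087]
tcp_rot: [-0.0, 0.039, 0.999, 0.0]
ft_force: [-0.1, -0.4, 0.6]
finger_gap: 0.045
```

```bash
python3 -c "
from h import *
go(.492,0.002,.005,np.radians(175.6));shot('wrist',2);shot('side',2);crop('side2',240,190,160,120,5,'s2c')"
```

```text
t 3.45 pos [ 4.948e-01 -1.000e-04  8.700e-03] yaw 175.53 tilt [-1.e-04  0.e+00 -1.e+00] q6 -1.72 gap 0.045 F [-0.1  -0.41  0.58]
  shift cm [0.29 0.19 0.37] turn -0.001
```

View pics/wrist2.png

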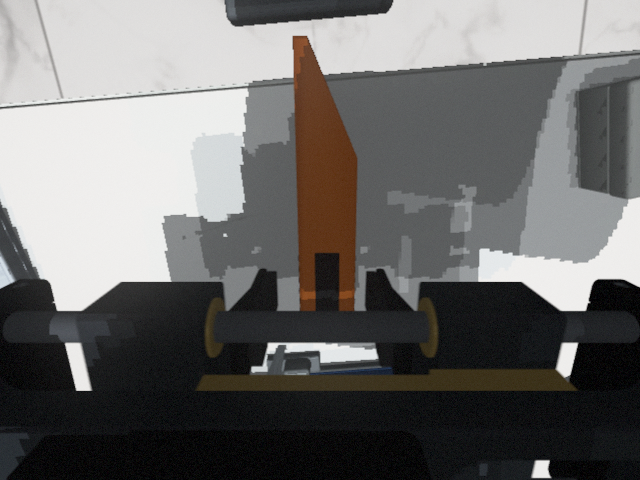

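View pics/s2c.png

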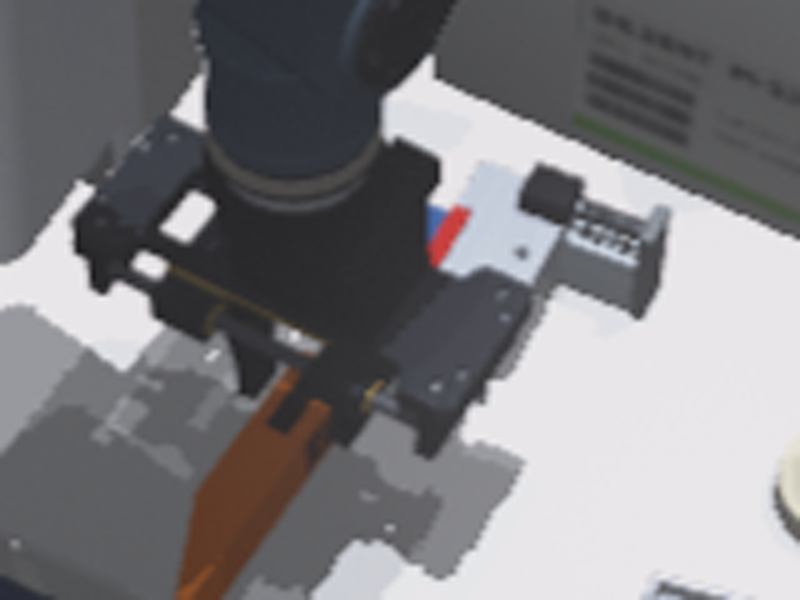

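Emit:
play_rows:
  rows:
    - [[0.2,0.1,0.4],0,0]
    - [[0.2,0.1,0.4],0,1]
    - [[0.2,0.1,0.4],0,1]
    - [[0.2,0.1,0.4],0,1]
    - [[0.2,0.1,0.4],0,1]

```text
t: 4.18
eef_pos: [0.4929, 0.0011, 0.0046]
tcp_rot: [-0.0, 0.039, 0.999, 0.0]
ft_force: [0.1, -0.1, -1.2]
finger_gap: 0.0276
```

```bash
python3 -c "
from h import *
go(.47,0.0,.10,np.radians(175.6));"
```

```text
t 4.175 pos [0.4929 0.0011 0.0046] yaw 175.54 tilt [-0.  0. -1.] q6 -1.72 gap 0.0276 F [ 0.11 -0.09 -1.16]
  shift cm [ 2.27 -0.29 -9.54] turn -0.001
```

Emit:
play_rows:
  rows:
    - [[0,0,-6],0,1]
    - [[3,0,-10.5],0.1,1]
    - [[6,0,-10.5],0.28,1]
    - [[6,0,-10.5],0.46,1]
    - [[6,0,-10.5],0.64,1]

```text
t: 4.8
eef_pos: [0.4326, 0.0058, 0.11]
tcp_rot: [0.0, 0.354, 0.935, 0.0]
ft_force: [0.0, -1.0, -1.8]
finger_gap: 0.0276
```

Emit:
play_rows:
  rows:
    - [[0,0,0],0.18,1]
    - [[0,0,0],0.36,1]
    - [[0,0,0],0.54,1]
    - [[0,0,0],0.72,1]
    - [[0,0,0],0.9,1]

```text
t: 5.42
eef_pos: [0.4328, 0.0058, 0.1096]
tcp_rot: [-0.0, 0.726, 0.688, -0.0]
ft_force: [0.3, -0.1, -2.0]
finger_gap: 0.0279
```

Emit:
play_rows:
  rows:
    - [[0,0,0],0.18,1]
    - [[0,0,0],0.36,1]
    - [[0,0,0],0.54,1]
    - [[0,0,0],0.72,1]
    - [[0,0,0],0.9,1]

```text
t: 6.05
eef_pos: [0.4327, 0.0058, 0.1096]
tcp_rot: [-0.0, 0.953, 0.304, -0.0]
ft_force: [0.5, 1.3, -2.7]
finger_gap: 0.0275
```

```bash
python3 -c "
from h import *
go(.42,-0.057,.11,np.radians(0.5));"
```

```text
t 6.05 pos [0.4327 0.0058 0.1096] yaw 35.41 tilt [-5.e-04  0.e+00 -1.e+00] q6 0.71 gap 0.0275 F [ 0.55  1.28 -2.75]
  shift cm [-4.68  4.38 -0.04] turn 0.609
```

Emit:
play_rows:
  rows:
    - [[-2,2,0],0.18,1]
    - [[-4.7,4.4,0],0.36,1]
    - [[-4.7,4.4,0],0.54,1]
    - [[-4.7,4.4,0],0.61,1]
    - [[-4.7,4.4,0],0.61,1]

```text
t: 6.68
eef_pos: [0.4203, -0.0574, 0.1096]
tcp_rot: [-0.0, 1.0, 0.007, -0.0]
ft_force: [-0.3, -0.0, -0.7]
finger_gap: 0.0277
```

```bash
python3 -c "
from h import *
go(.42,-0.057,.03,np.radians(0.5));
for n in ['wrist','side','scene']: shot(n,3)
crop('side3',240,190,160,120,5,'s3c');crop('scene3',200,220,200,150,4,'c3c')"
```

```text
t 6.675 pos [ 0.4203 -0.0574  0.1096] yaw 0.83 tilt [-4.e-04  1.e-04 -1.e+00] q6 1.16 gap 0.0277 F [-0.28 -0.02 -0.72]
  shift cm [-0.03 -0.04  7.96] turn 0.006
```

View pics/wrist3.png

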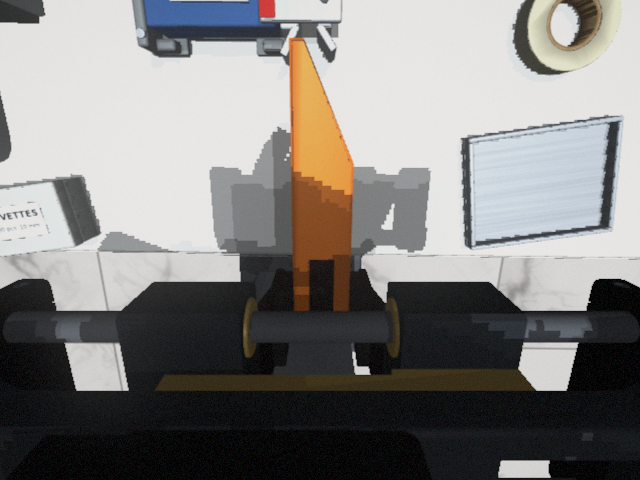

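View pics/s3c.png

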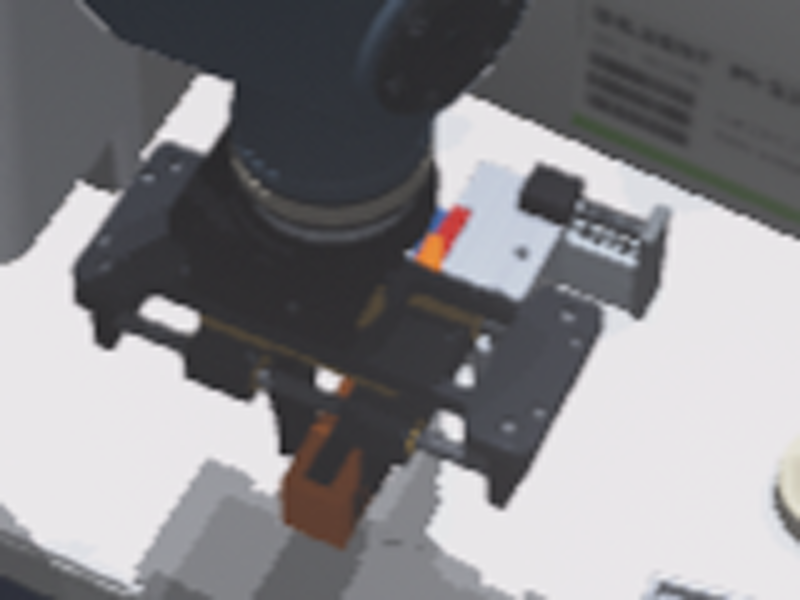

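View pics/c3c.png

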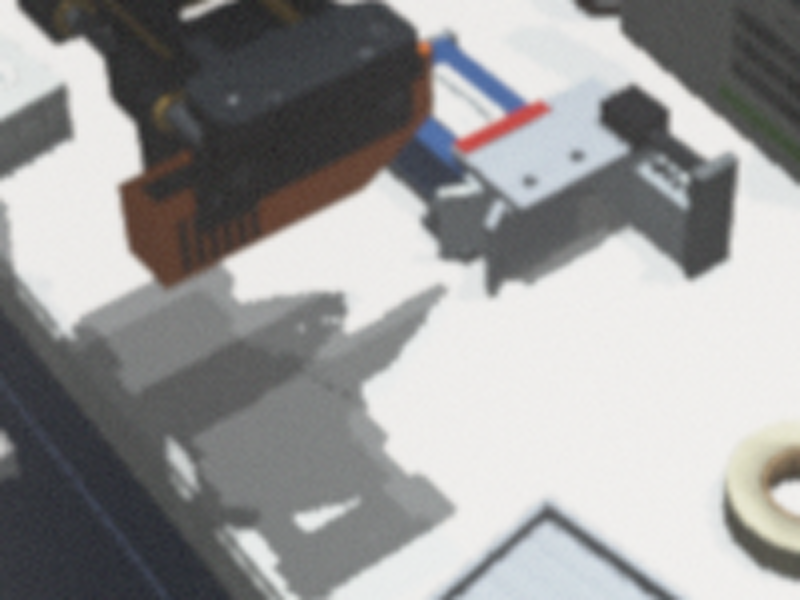

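Emit:
play_rows:
  rows:
    - [[0,0,5],0.006,1]
    - [[0,0,9],0.006,1]
    - [[0,0,10.2],0.006,1]
    - [[0,0,10.2],0.006,1]

```text
t: 7.32
eef_pos: [0.4205, -0.0572, 0.0074]
tcp_rot: [-0.0, 1.0, 0.004, -0.001]
ft_force: [-0.1, 0.7, -1.2]
finger_gap: 0.0276
```

```bash
python3 -c "
from h import *
go(.42,-0.057,.005,np.radians(0.5));
shot('wrist',4)
crop('wrist4',200,0,200,150,4,'w4c')"
```

```text
t 7.325 pos [ 0.4205 -0.0572  0.0074] yaw 0.47 tilt [-1.2e-03  5.0e-04 -1.0e+00] q6 1.16 gap 0.0276 F [-0.1   0.69 -1.24]
  shift cm [-0.05 -0.03  0.24] turn -0.0
```

View pics/w4c.png

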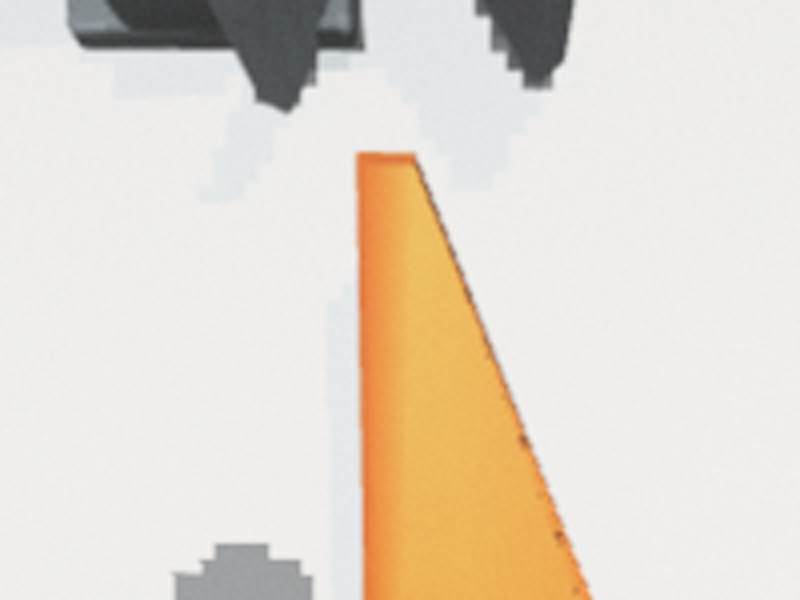

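```bash
python3 -c "
from h import *
crop('wrist3',230,0,130,97,6,'w3c')
c=load('wrist3')
a=.5
ctr=np.array([.593,.016]);th=np.radians(.5);Rm=np.array([[np.cos(th),-np.sin(th)],[np.sin(th),np.cos(th)]])
for n,p,z in [('stop near',(-30,-58),.04),('bar near',(-30,-70),.04)]:
    w=ctr+Rm@(np.array(p)/1000);u=proj(c,[*w,z])[0];print(n,w,u,(u-[230,0])*6)
"
```

```text
stop near [ 0.56350728 -0.04225959] [300.59598547  26.42929179] [423.57591281 158.57575075]
bar near [ 0.563612   -0.05425913] [318.88320066  26.54709808] [533.29920396 159.28258851]
```

View pics/w3c.png

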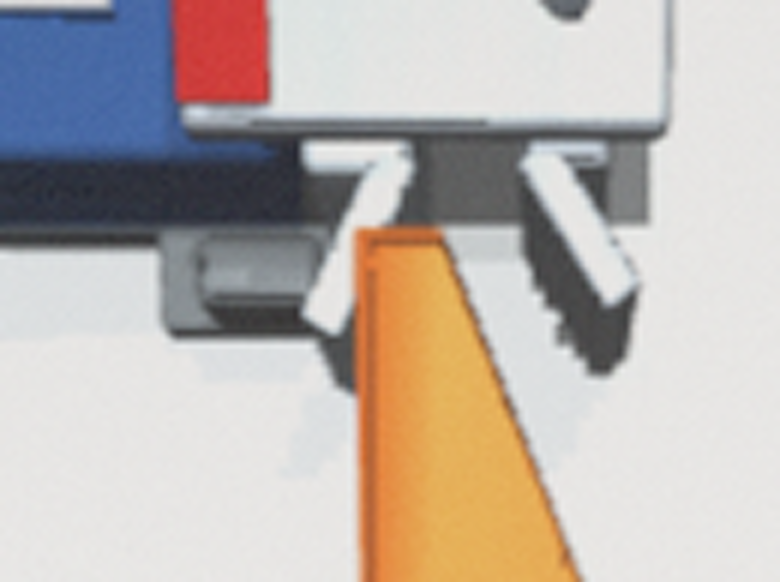

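```bash
python3 -c "
from h import *
c=load('wrist3');k=lambda x,y:(230+x/6-.4,y/6-.4)
print('stop',onz(c,k(413,155),.04),'bar',onz(c,k(522,157),.04), 'tip3',onz(c,k(358,231),.141))
c4=load('wrist4');m=lambda x,y:(200+x/4-.4,y/4-.4)
print('tip4',onz(c4,m(357,152),.038),onz(c4,m(414,152),.038),onz(c4,m(365,600),.038))
print('flare4 bottoms',onz(c4,m(290,112),0),onz(c4,m(540,88),.004))
print('plate',[onz(c,k(*p),.0485).round(4) for p in [(182,130),(668,135)]])
"
```

```text
stop [ 0.56406527 -0.04084313  0.04      ] bar [ 0.56404373 -0.05275607  0.04      ] tip3 [ 0.53273872 -0.0433488   0.141     ]
tip4 [ 0.53331509 -0.04362025  0.038     ] [ 0.53336205 -0.04932264  0.038     ] [ 0.48972217 -0.04369658  0.038     ]
flare4 bottoms [ 0.54666412 -0.03216524  0.        ] [ 0.54844488 -0.06295012  0.004     ]
plate [array([ 0.5638, -0.0171,  0.0485]), array([ 0.5641, -0.0682,  0.0485])]
```

Emit:
play_rows:
  rows:
    - [[0.5,-0.12,0.2],0,1]
    - [[1.5,-0.12,0.22],0,1]
    - [[2.7,-0.12,0.22],0,1]
    - [[3.9,-0.12,0.22],0,1]
    - [[4.5,-0.12,0.22],0,1]

```text
t: 8.0
eef_pos: [0.4639, -0.0549, 0.0052]
tcp_rot: [-0.001, 1.0, 0.004, -0.003]
ft_force: [-6.8, -0.7, -0.5]
finger_gap: 0.0274
```

```bash
python3 -c "
from h import *
go(.518,-0.056,.005,np.radians(0.4));
shot('wrist',5)
crop('wrist5',200,0,200,150,4,'w5c')"
```

```text
t 8.0 pos [ 0.4639 -0.0549  0.0052] yaw 0.51 tilt [-0.0051  0.0015 -1.    ] q6 1.21 gap 0.0274 F [-6.77 -0.7  -0.51]
  shift cm [ 5.41  0.16 -0.01] turn 0.002
```

View pics/w5c.png

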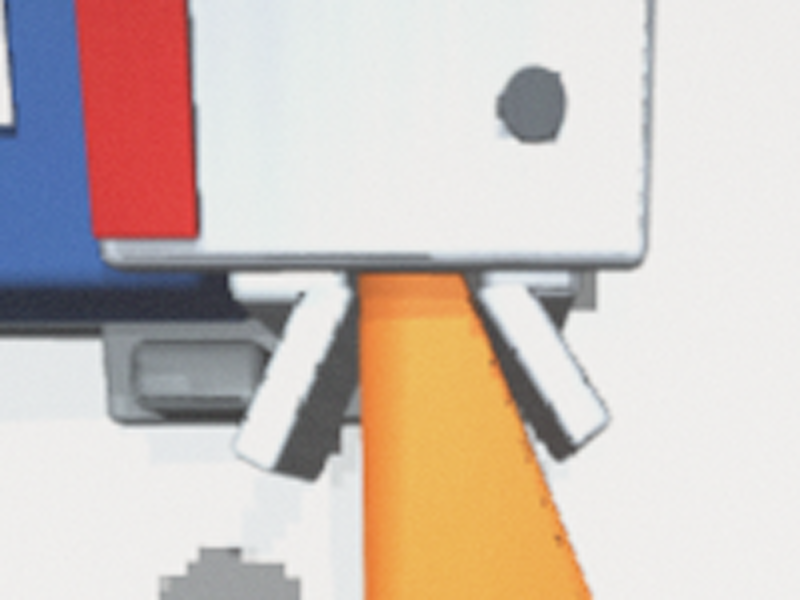

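Emit:
play_rows:
  rows:
    - [[1,0.0,0],0,1]
    - [[2,0.0,0],0,1]
    - [[3,0.0,0],0,1]
    - [[4,0.0,0],0,1]
    - [[4.5,0,0],0,1]

```text
t: 8.68
eef_pos: [0.4999, -0.054, 0.0045]
tcp_rot: [-0.002, 1.0, 0.005, -0.011]
ft_force: [-21.5, -8.3, 10.4]
finger_gap: 0.0275
```

```bash
python3 -c "
from h import *
go(.518,-0.056,.005,np.radians(0.4));
shot('wrist',6)
crop('wrist6',200,0,200,150,4,'w6c')"
```

```text
t 8.675 pos [ 0.4999 -0.054   0.0045] yaw 0.53 tilt [-0.0222  0.0041 -0.9997] q6 1.24 gap 0.0275 F [-21.55  -8.29  10.4 ]
  shift cm [ 1.81  0.22 -0.09] turn 0.002
```

View pics/w6c.png

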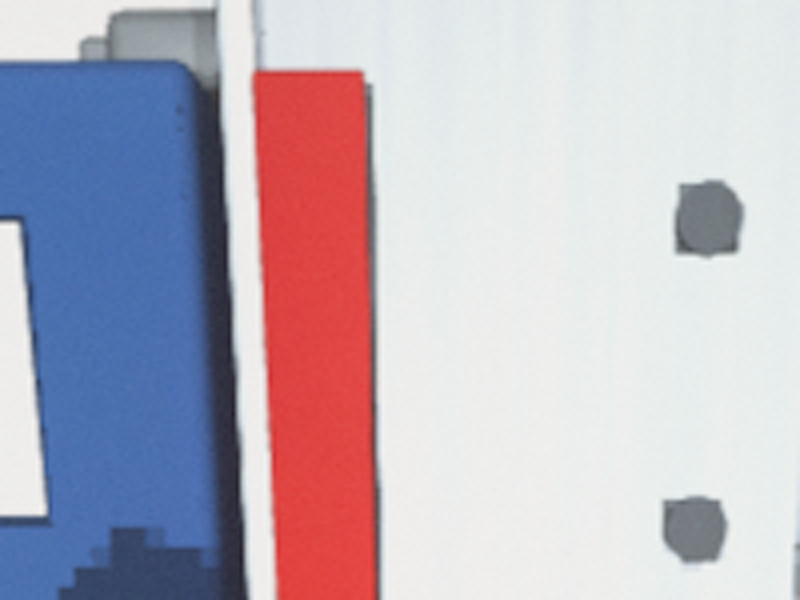

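Emit:
play_rows:
  rows:
    - [[0,0.1,-0.2],0,1]
    - [[0.5,0.15,-0.2],0,1]
    - [[1,0.15,-0.2],0,1]
    - [[1,0.15,-0.2],0,1]

```text
t: 9.22
eef_pos: [0.5162, -0.055, 0.0065]
tcp_rot: [-0.002, 1.0, 0.004, -0.005]
ft_force: [-5.1, 3.5, 0.1]
finger_gap: 0.0277
```

```bash
python3 -c "
from h import *
go(.518,-0.056,.005,np.radians(0.4));
shot('side',7);shot('scene',7)
crop('side7',240,190,160,120,5,'s7c');crop('scene7',240,210,160,120,5,'c7c')"
```

```text
t 9.225 pos [ 0.5162 -0.055   0.0065] yaw 0.47 tilt [-0.0091  0.0033 -1.    ] q6 1.24 gap 0.0277 F [-5.05  3.47  0.13]
  shift cm [0.18 0.1  0.15] turn 0.001
```

View pics/c7c.png

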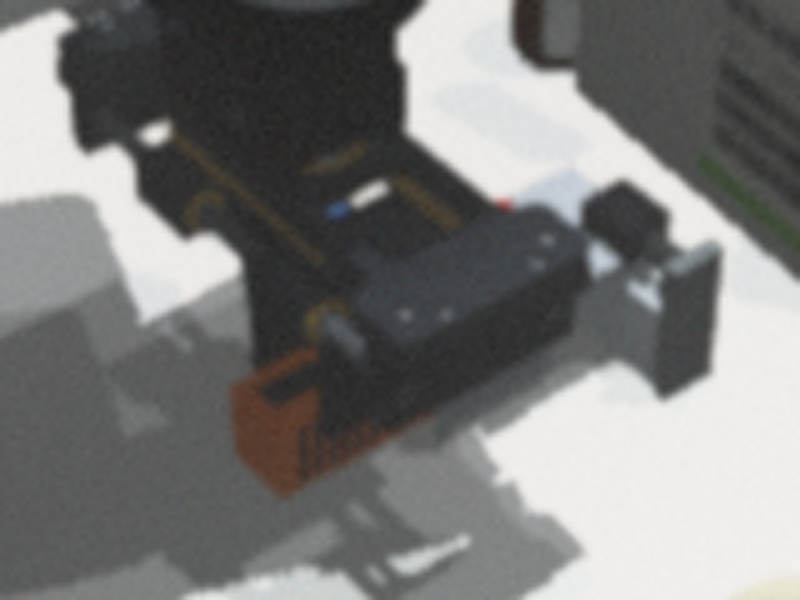

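Emit:
play_rows:
  rows:
    - [[0.2,0,0],0,1]
    - [[0.4,0,0],0,1]
    - [[0.4,0,0],0,1]

```text
t: 9.7
eef_pos: [0.516, -0.0547, 0.0062]
tcp_rot: [-0.002, 1.0, 0.004, -0.009]
ft_force: [-11.6, -1.5, 3.2]
finger_gap: 0.0274
```

Emit:
play_rows:
  rows:
    - [[0.2,0,0],0,1]
    - [[0.4,0,0],0,1]
    - [[0.4,0,0],0,1]

```text
t: 10.07
eef_pos: [0.516, -0.0545, 0.0059]
tcp_rot: [-0.003, 1.0, 0.005, -0.013]
ft_force: [-18.5, -3.3, 6.3]
finger_gap: 0.0276
```

Emit:
play_rows:
  rows:
    - [[-0.7,0,0],0,1]
    - [[-0.7,0,0],0,1]
    - [[-0.7,0,0],0,-0.2]
    - [[-0.7,0,0],0,-0.2]
    - [[-0.7,0,0],0,-0.2]

```text
t: 10.7
eef_pos: [0.5232, -0.0575, 0.0078]
tcp_rot: [0.0, 1.0, 0.004, 0.001]
ft_force: [0.9, 0.9, 0.5]
finger_gap: 0.0486
```

Emit:
play_rows:
  rows:
    - [[0,0,0],0,-0.2]
    - [[0,0,-3],0,-0.2]
    - [[0,0,-8],0,-0.2]
    - [[0,0,-13],0,-0.2]
    - [[0,0,-13],0,-0.2]

```text
t: 11.32
eef_pos: [0.525, -0.0579, 0.1415]
tcp_rot: [0.002, 1.0, 0.004, 0.005]
ft_force: [0.2, 0.5, -0.2]
finger_gap: 0.0522
```

```bash
python3 -c "
from h import *
go(.593,0.016,.15,np.radians(0.4));
for n in ['side','scene','wrist']: shot(n,8)
crop('side8',240,190,160,120,5,'s8c');crop('scene8',240,210,160,120,5,'c8c')"
```

```text
t 11.325 pos [ 0.525  -0.0579  0.1415] yaw 0.46 tilt [ 0.0098 -0.0032 -0.9999] q6 1.24 gap 0.0522 F [ 0.21  0.5  -0.21]
  shift cm [ 6.87 -7.34 -0.81] turn 0.001
```

View pics/c8c.png

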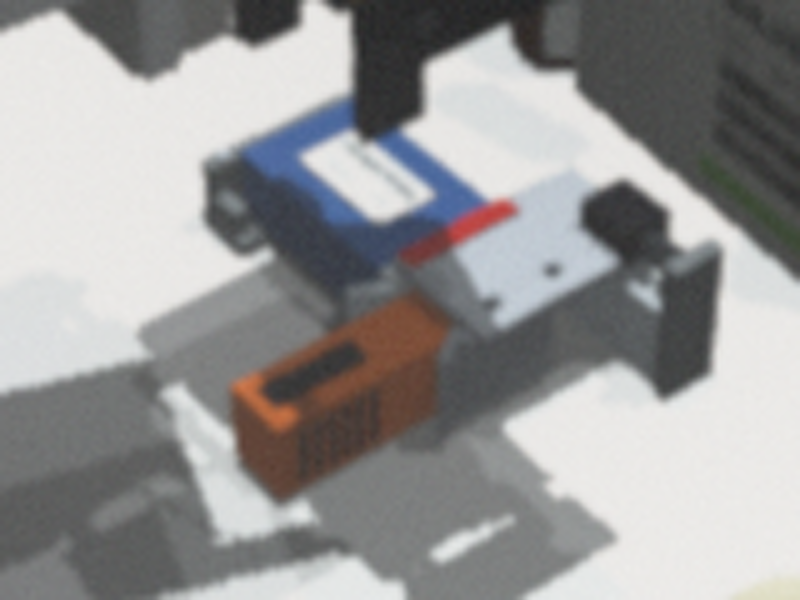

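View pics/wrist8.png

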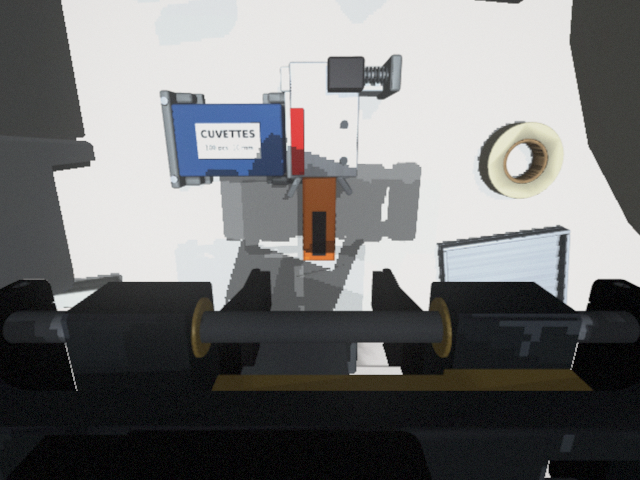

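```bash
python3 - <<'E'
from h import *
c=load('wrist8');s=load('scene8')
for u in [(65,0),(75,70),(83,130),(93,140),(93,160),(80,163),(570,0),(572,60),(588,130),(640,228)]: print('w',u,onz(c,u,0).round(3))
for u in [(275,222),(255,208),(250,218),(345,190),(358,232),(448,302)]: print('s',u,onz(s,u,0).round(3))
crop('wrist8',150,50,200,150,4,'w8c');crop('scene8',150,130,250,187,3,'c8d')
E
```

```text
w (65, 0) [0.701 0.153 0.   ]
w (75, 70) [0.649 0.155 0.   ]
w (83, 130) [0.599 0.157 0.   ]
w (93, 140) [0.591 0.15  0.   ]
w (93, 160) [0.573 0.153 0.   ]
w (80, 163) [0.57  0.166 0.   ]
w (570, 0) [ 0.704 -0.26   0.   ]
w (572, 60) [ 0.66  -0.271  0.   ]
w (588, 130) [ 0.603 -0.297  0.   ]
w (640, 228) [ 0.512 -0.369  0.   ]
s (275, 222) [0.602 0.165 0.   ]
s (255, 208) [0.596 0.234 0.   ]
s (250, 218) [0.568 0.209 0.   ]
s (345, 190) [0.799 0.169 0.   ]
s (358, 232) [0.719 0.031 0.   ]
s (448, 302) [ 0.714 -0.215  0.   ]
```

View pics/w8c.png

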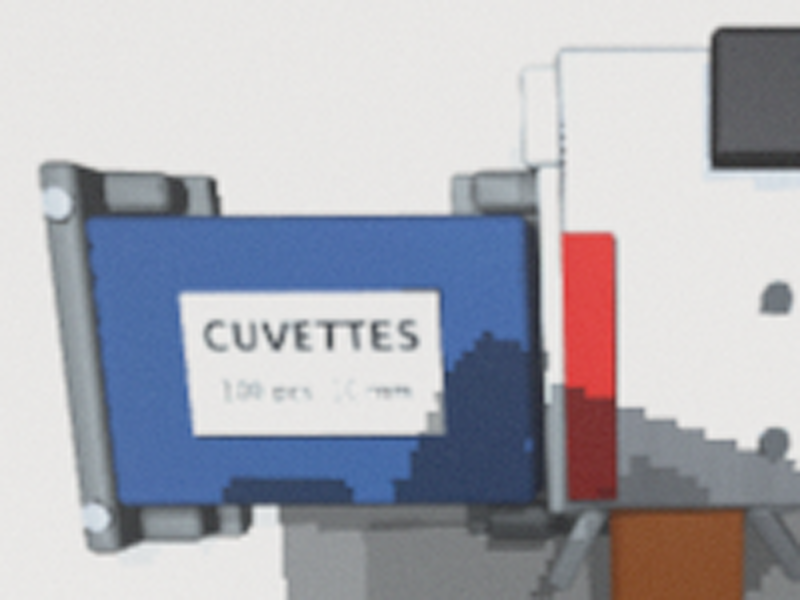

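View pics/c8d.png

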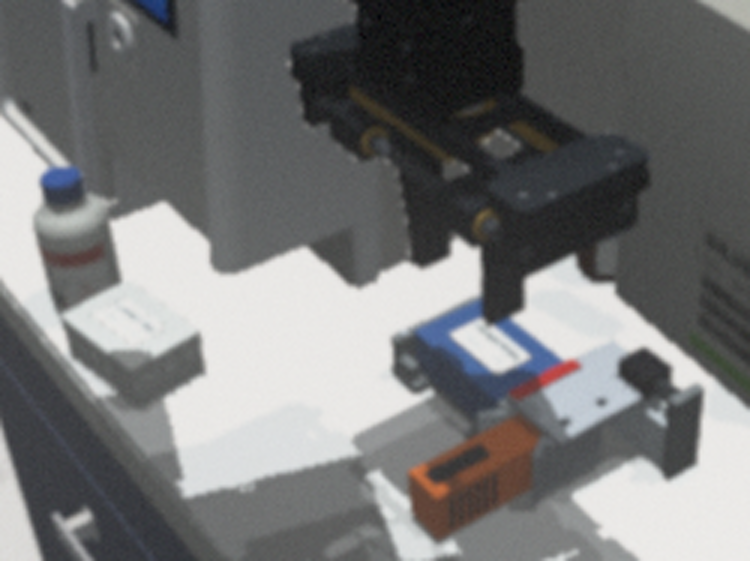

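View pics/side8.png

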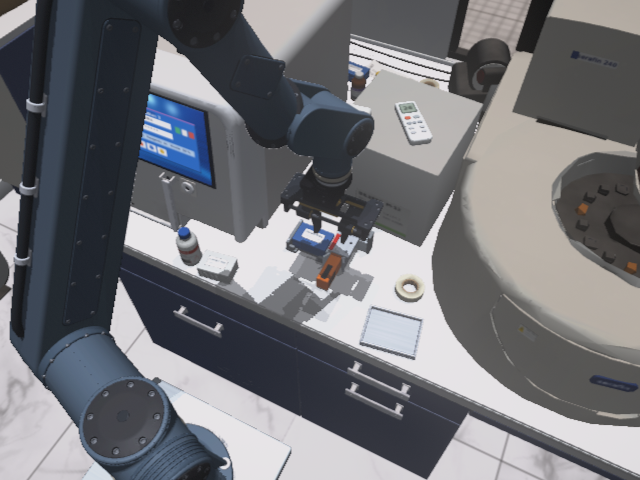

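```bash
python3 - <<'E'
from h import *
c=load('wrist8');k=lambda x,y:(150+x/4-.4,50+y/4-.4)
P=[onz(c,k(*p),.038)[:2] for p in [(88,218),(526,218),(540,503),(120,503)]]
for p in P: print(p.round(4))
print('mean',np.mean(P,0)); 
print('lip edge',onz(c,k(563,235),.0485).round(4),onz(c,k(566,498),.0485).round(4))
print('wedge back top', onz(c,(304,260),.036).round(4),onz(c,(335,260),.036).round(4), 'stop/wedge left',onz(c,k(612,515),.036).round(4),onz(c,k(744,515),.036).round(4))
go(.594,.0172,.09,np.radians(90.4))
E
```

```text
[0.6188 0.0598]
[ 0.6195 -0.0255]
[ 0.5644 -0.027 ]
[0.5638 0.0594]
mean [0.59164296 0.01669683]
lip edge [ 0.6158 -0.0335  0.0485] [ 0.5667 -0.0332  0.0485]
wedge back top [ 0.4895 -0.0424  0.036 ] [ 0.4897 -0.07    0.036 ] stop/wedge left [ 0.5618 -0.0417  0.036 ] [ 0.562  -0.0691  0.036 ]
t 11.475 pos [ 0.5209 -0.0567  0.1369] yaw 0.44 tilt [-1.2e-03  4.0e-04 -1.0e+00] q6 1.24 gap 0.0521 F [ 0.08 -0.06 -0.85]
  shift cm [ 7.37 -7.33  4.68] turn -1.57
```

Emit:
play_rows:
  rows:
    - [[2,-2,-1],-0.18,-1]
    - [[4,-4,-1],-0.36,-1]
    - [[6,-6,-1],-0.54,-1]
    - [[7.2,-7.3,-1],-0.72,-1]
    - [[7.2,-7.3,-1],-0.9,-1]

```text
t: 12.1
eef_pos: [0.5927, 0.0179, 0.145]
tcp_rot: [-0.001, 0.897, 0.442, -0.001]
ft_force: [-0.3, -0.2, 0.7]
finger_gap: 0.086
```

Emit:
play_rows:
  rows:
    - [[0,0,0],-0.18,-1]
    - [[0,0,0],-0.36,-1]
    - [[0,0,0],-0.54,-1]
    - [[0,0,0],-0.67,-1]
    - [[0,0,0],-0.67,-1]

```text
t: 12.72
eef_pos: [0.5918, 0.0168, 0.1454]
tcp_rot: [-0.002, 0.705, 0.709, -0.001]
ft_force: [-0.0, -0.0, -0.0]
finger_gap: 0.0873
```

```bash
python3 - <<'E'
from h import *
go(.593,.0165,.010,np.radians(90.4))
for n in ['wrist','side']: shot(n,9)
crop('side9',240,170,160,120,5,'s9c')
E
```

```text
t 12.725 pos [0.5918 0.0168 0.1454] yaw 90.3 tilt [-4.e-03  6.e-04 -1.e+00] q6 -0.17 gap 0.0873 F [-0.01 -0.03 -0.01]
  shift cm [-0.04  0.18 13.54] turn -0.002
```

View pics/wrist9.png

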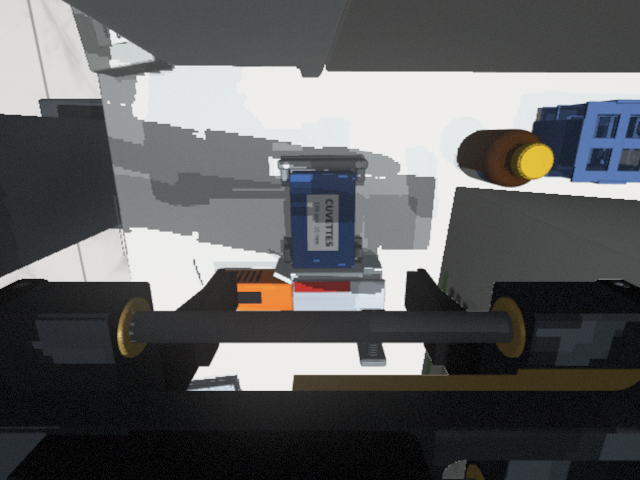

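View pics/s9c.png

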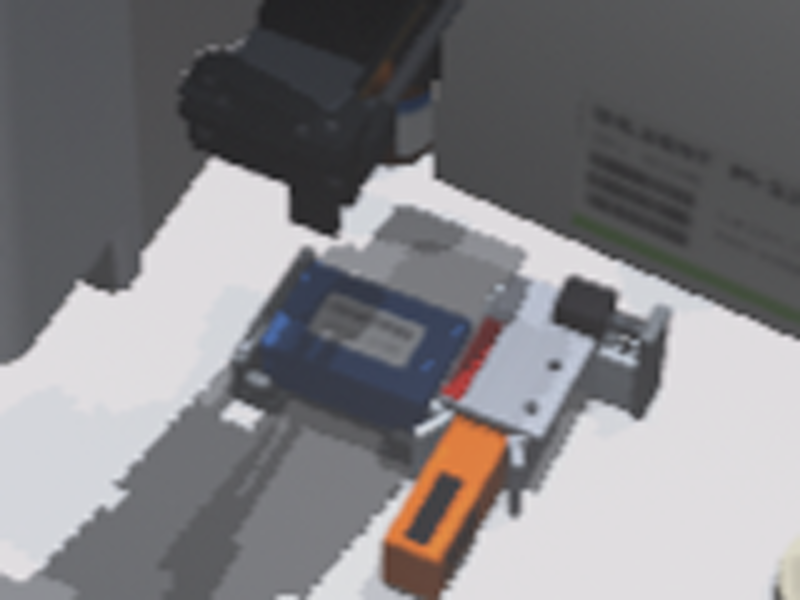

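Emit:
play_rows:
  rows:
    - [[0,0.1,5],0,-1]
    - [[0,0.1,9],0,-1]
    - [[0,0.1,12],0,-1]
    - [[0,0.1,13.5],0,-1]
    - [[0,0.1,13.5],0,-1]

```text
t: 13.45
eef_pos: [0.5934, 0.0167, 0.0115]
tcp_rot: [-0.001, 0.705, 0.709, -0.001]
ft_force: [-0.4, 0.6, 0.3]
finger_gap: 0.0872
```

Emit:
play_rows:
  rows:
    - [[0,0,0],0,0.1]
    - [[0,0,0],0,0.4]
    - [[0,0,0],0,1]
    - [[0,0,0],0,1]
    - [[0,0,0],0,1]
  force: 20

```text
t: 14.08
eef_pos: [0.5942, 0.0166, 0.013]
tcp_rot: [0.0, 0.705, 0.71, 0.0]
ft_force: [-0.9, 1.3, 3.6]
finger_gap: 0.056
```

```bash
python3 - <<'E'
from h import *
go(.593,.0165,.010,np.radians(90.4))
E
```

```text
t 14.075 pos [0.5942 0.0166 0.013 ] yaw 90.4 tilt [ 6.e-04 -1.e-04 -1.e+00] q6 -0.17 gap 0.056 F [-0.95  1.33  3.57]
  shift cm [-0.01 -0.12  0.3 ] turn 0.0
```

Emit:
play_rows:
  rows:
    - [[0,0,0],0,1]
    - [[0,0,-0.7],0,1]
    - [[0,0,-1.5],0,1]
    - [[0,0,-2.5],0,1]
    - [[0,0,-4],0,1]
  force: 25

```text
t: 14.7
eef_pos: [0.5937, 0.0167, 0.053]
tcp_rot: [-0.0, 0.705, 0.71, -0.0]
ft_force: [-0.3, 0.0, -1.0]
finger_gap: 0.0553
```

```bash
python3 - <<'E'
from h import *
go(.593,.0165,.16,np.radians(90.4))
for n in ['scene','side']: shot(n,10)
crop('side10',240,170,160,120,5,'s10c');crop('scene10',240,210,160,120,5,'c10c')
E
```

```text
t 14.7 pos [0.5937 0.0167 0.053 ] yaw 90.4 tilt [-8.e-04  1.e-04 -1.e+00] q6 -0.17 gap 0.0553 F [-0.35  0.04 -0.96]
  shift cm [ -0.02  -0.08 -10.7 ] turn 0.0
```

View pics/c10c.png

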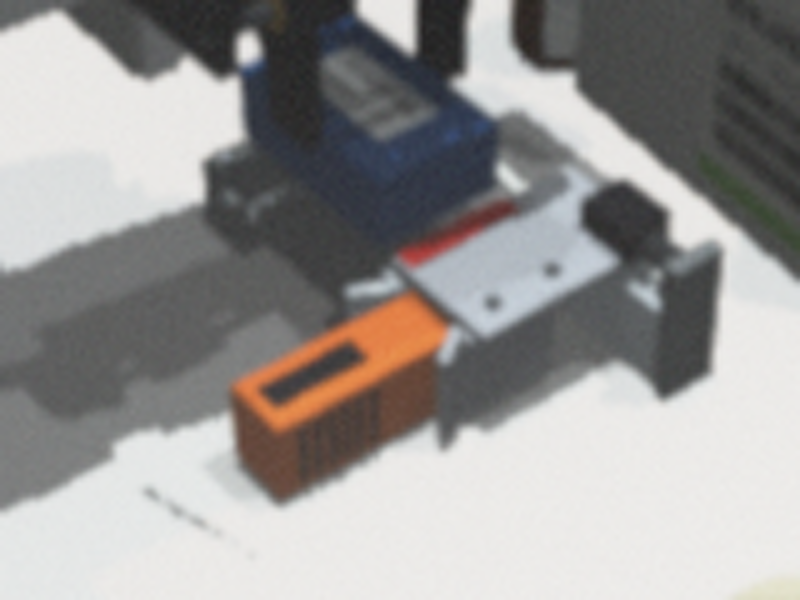

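View pics/s10c.png

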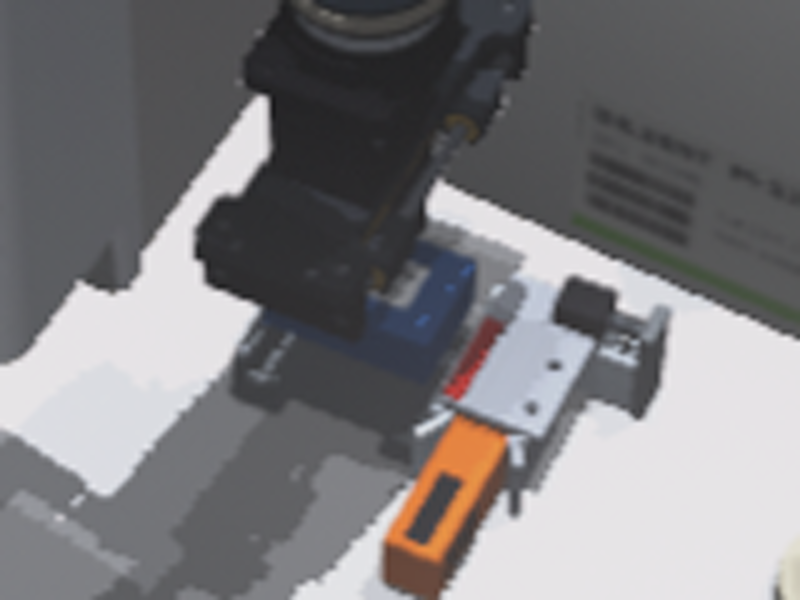

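Emit:
play_rows:
  rows:
    - [[0,0,1.5],0,1]
    - [[0,0,2.7],0,1]
    - [[0,0,3.4],0,1]
    - [[0,0,3.8],0,1]
    - [[0,0,4],0,1]

```text
t: 15.42
eef_pos: [0.5933, 0.0168, 0.0129]
tcp_rot: [-0.001, 0.705, 0.71, -0.001]
ft_force: [-4.8, -0.3, 14.6]
finger_gap: 0.0554
```

```bash
python3 - <<'E'
from h import *
go(.593,.0165,.0185,np.radians(90.4))
E
```

```text
t 15.425 pos [0.5933 0.0168 0.0129] yaw 90.41 tilt [-1.8e-03  2.0e-04 -1.0e+00] q6 -0.17 gap 0.0554 F [-4.75 -0.29 14.64]
  shift cm [-0.03 -0.03 -0.56] turn 0.0
```

Emit:
play_rows:
  rows:
    - [[0,0,-0.2],0,0.2]
    - [[0,0,-0.2],0,-0.5]
    - [[0,0,-0.2],0,-0.5]
    - [[0,0,-0.75],0,-0.5]
    - [[0,0,-0.75],0,-0.5]

```text
t: 16.05
eef_pos: [0.5946, 0.0166, 0.0205]
tcp_rot: [0.0, 0.705, 0.71, 0.0]
ft_force: [0.5, 0.0, -0.6]
finger_gap: 0.0652
```

```bash
python3 - <<'E'
from h import *
go(.593,.0165,.0185,np.radians(90.4))
shot('wrist',11)
E
```

```text
t 16.05 pos [0.5946 0.0166 0.0205] yaw 90.4 tilt [ 1.2e-03 -2.0e-04 -1.0e+00] q6 -0.17 gap 0.0652 F [ 0.47  0.03 -0.57]
  shift cm [-0.01 -0.16  0.2 ] turn 0.0
```

View pics/wrist11.png

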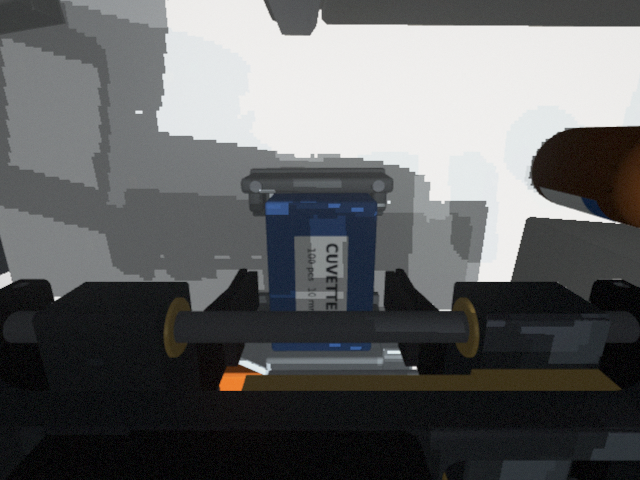

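Emit:
play_rows:
  rows:
    - [[0,0.05,0.15],0,0.1]
    - [[0,0.05,0.15],0,0.4]
    - [[0,0.05,0.15],0,1]
    - [[0,0.05,0.15],0,1]

```text
t: 16.6
eef_pos: [0.5945, 0.0166, 0.0184]
tcp_rot: [-0.0, 0.705, 0.71, -0.0]
ft_force: [-0.1, 0.6, -0.7]
finger_gap: 0.0335
```

Emit:
play_rows:
  rows:
    - [[0,0,0],0,1]
    - [[0,0,-1],0,1]
    - [[0,0,-2.5],0,1]
    - [[0,0,-5],0,1]
    - [[0,0,-9],0,1]
  force: 30

```text
t: 17.23
eef_pos: [0.5938, 0.0168, 0.1094]
tcp_rot: [-0.001, 0.705, 0.71, -0.001]
ft_force: [-0.4, 0.0, 0.1]
finger_gap: 0.0005
```

```bash
python3 - <<'E'
from h import *
go(.593,.0165,.0185,np.radians(90.4))
for n in ['scene','side','wrist']: shot(n,12)
crop('scene12',240,190,160,120,5,'c12c'); crop('scene12',280,320,140,130,5,'c12t');crop('side12',345,290,100,75,8,'s12t')
E
```

```text
t 17.225 pos [0.5938 0.0168 0.1094] yaw 90.4 tilt [-1.7e-03  3.0e-04 -1.0e+00] q6 -0.17 gap 0.0005 F [-0.45  0.    0.05]
  shift cm [-0.03 -0.06  9.09] turn -0.0
```

View pics/c12c.png

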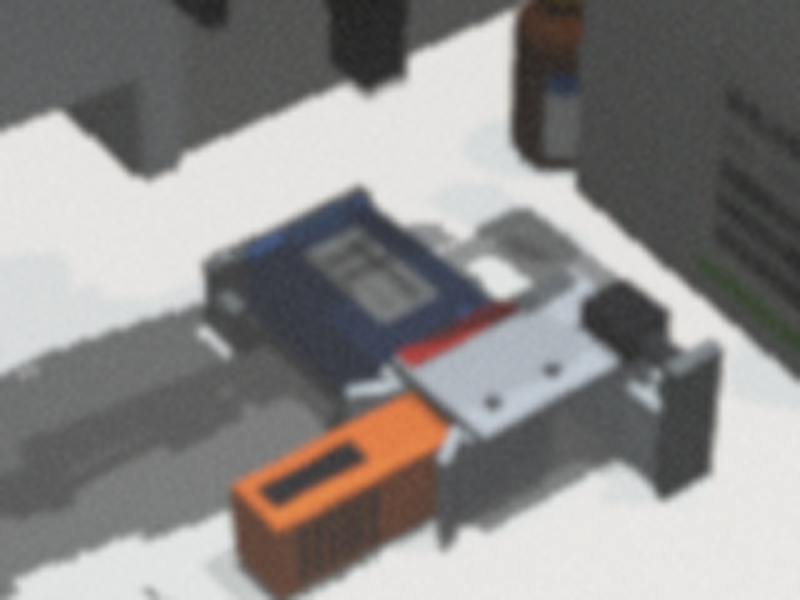

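View pics/c12t.png

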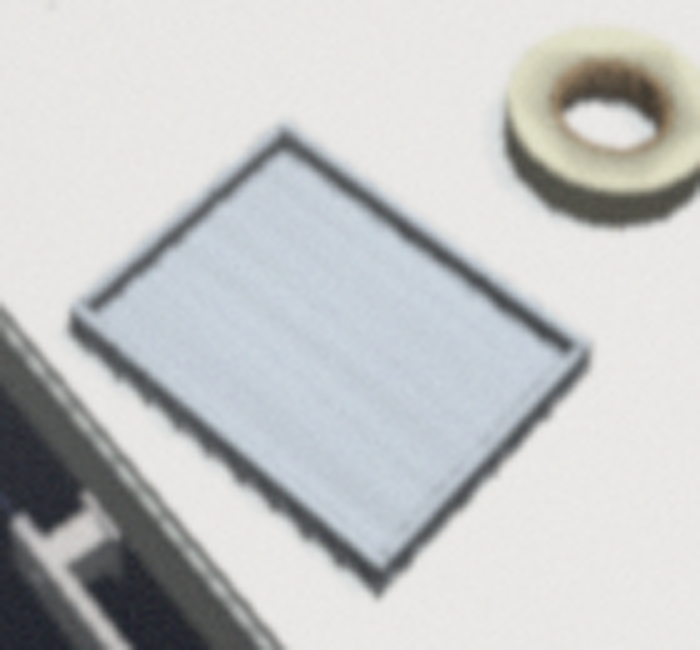

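View pics/s12t.png

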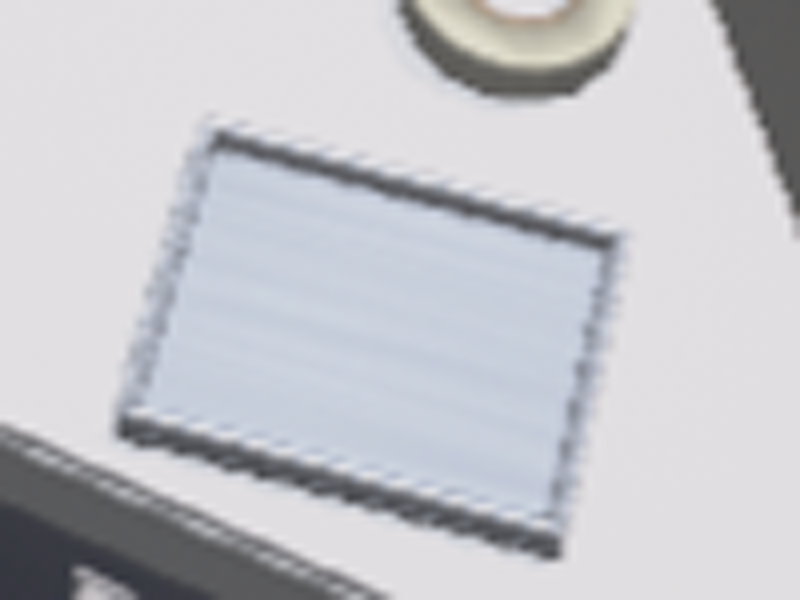

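View pics/wrist12.png

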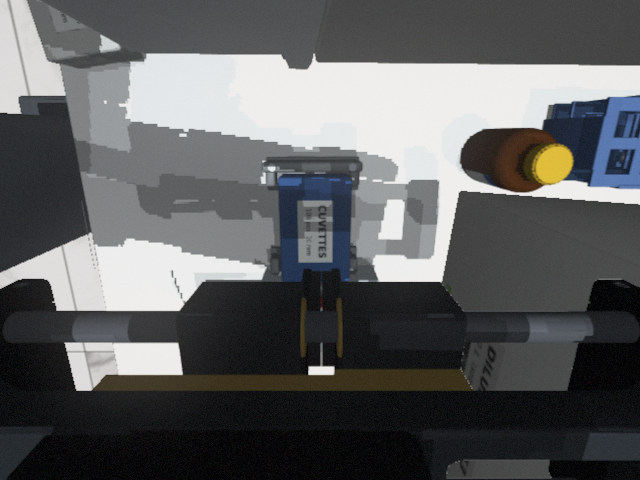

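```bash
python3 - <<'E'
from h import *
for n,z in [('scene12',.1094),('scene12',.1284),('scene12',.12)]:
    print(n,z,(proj(load(n),[.5938,.0168,z])[0]-[240,190])*5)
c=load('scene12')
# box corners predicted if at nest
for x in(-.0285,.0285):
  for y in (-.0435,.0435):
    for z in (.006,.038): print(x,y,z,((proj(c,[.5935+x,.0165+y,z])[0]-[240,190])*5).round(0))
from station import r
print(r.read_state())
E
```

```text
scene12 0.1094 [364.54181208 121.06091696]
scene12 0.1284 [363.84532248  77.289971  ]
scene12 0.12 [364.1556457   96.79225925]
-0.0285 -0.0435 0.006 [377. 434.]
-0.0285 -0.0435 0.038 [376. 369.]
-0.0285 0.0435 0.006 [242. 311.]
-0.0285 0.0435 0.038 [238. 247.]
0.0285 -0.0435 0.006 [497. 370.]
0.0285 -0.0435 0.038 [499. 305.]
0.0285 0.0435 0.006 [360. 255.]
0.0285 0.0435 0.038 [358. 191.]
{'t': 17.375, 'q': array([-1.59596985e-01,  5.98083566e-01,  1.59041646e+00, -1.92088467e-05,
        9.46064655e-01, -1.66687733e-01]), 'qd': array([ 5.43144254e-05,  4.71782583e-02,  4.57797606e-02,  1.14610424e-03,
       -6.20195056e-03,  1.89553618e-04]), 'effort': array([ 8.57534702e-02, -4.45076215e+01, -1.44899923e+01,  6.55879104e-02,
        6.85563963e-02,  1.07726129e-03]), 'eef_pos': array([0.59680631, 0.01635812, 0.11190449]), 'tcp_rot': array([0.00285989, 0.70458707, 0.70960885, 0.00204185]), 'ft_force': array([-0.20988802,  0.12265351, -0.05068832]), 'wrist_torque': array([-0.03170039,  0.0815621 , -0.0134604 ]), 'finger_gap': 0.0006107425264810585}
```

```bash
python3 - <<'E'
from h import *
c=load('scene10')
print('tip scene10 obs near(300,145) far(440,75)')
for z in (.053,.06,.065): print(z,[((proj(c,[.5937+x,.0167,z])[0]-[240,210])*5).round(0) for x in (-.035,.035)])
for x,y in [(-.0285,-.0435),(-.0285,.0435)]:
    for z in (.046,.078): print('box',x,y,z,((proj(c,[.5937+x,.0165+y,z])[0]-[240,210])*5).round(0))
c=load('scene8')
print('scene8 obs (390,135)')
for z in (.137,.1415,.15): print(z,[((proj(c,[.523,-.0572+y,z])[0]-[240,210])*5).round(0) for y in (-.034,.034)])
E
python3 - <<'E'
import cv2
im=cv2.imread('pics/scene10.png')[170:290,230:390];cv2.imwrite('pics/c10d.png',cv2.resize(im,None,fx=5,fy=5,interpolation=cv2.INTER_CUBIC)*1)
E
```

```text
tip scene10 obs near(300,145) far(440,75)
0.053 [array([289., 181.]), array([441., 109.])]
0.06 [array([289., 167.]), array([441.,  94.])]
0.065 [array([288., 156.]), array([441.,  83.])]
box -0.0285 -0.0435 0.046 [376. 252.]
box -0.0285 -0.0435 0.078 [375. 183.]
box -0.0285 0.0435 0.046 [238. 131.]
box -0.0285 0.0435 0.078 [234.  63.]
scene8 obs (390,135)
0.137 [array([390., 195.]), array([263.,  88.])]
0.1415 [array([389., 184.]), array([262.,  77.])]
0.15 [array([389., 163.]), array([261.,  56.])]
```

View pics/c10d.png

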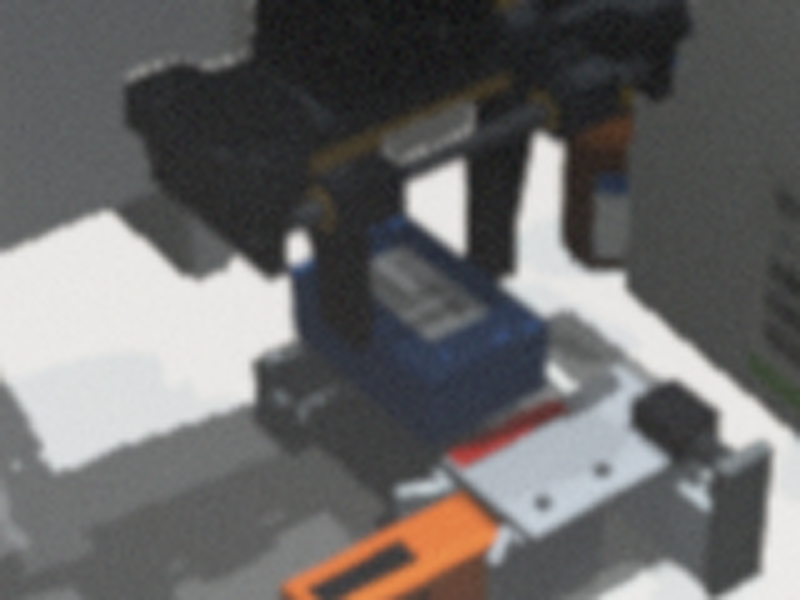

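Emit:
play_rows:
  rows:
    - [[0,0,0],0,-0.8]
    - [[0,0,0],0,-0.8]
    - [[0,0,0],0,-0.8]
    - [[0,0,0],0,-0.8]
    - [[0,0,0],0,-0.8]

```text
t: 18.0
eef_pos: [0.5944, 0.0167, 0.1081]
tcp_rot: [-0.0, 0.705, 0.71, -0.0]
ft_force: [0.4, 1.0, 0.4]
finger_gap: 0.0426
```

Emit:
play_rows:
  rows:
    - [[0,0,0],0,-0.8]
    - [[0,0,0],0,-0.8]
    - [[0,0,0],0,-0.8]
    - [[0,0,3],0,-0.8]
    - [[0,0,5],0,-0.8]

```text
t: 18.62
eef_pos: [0.5943, 0.0167, 0.0577]
tcp_rot: [-0.0, 0.705, 0.71, -0.0]
ft_force: [-0.3, 0.2, 0.8]
finger_gap: 0.0779
```

```bash
python3 - <<'E'
from h import *
go(.593,.0165,.004,np.radians(90.4))
E
```

```text
t 18.625 pos [0.5943 0.0167 0.0577] yaw 90.4 tilt [-3.e-04  0.e+00 -1.e+00] q6 -0.17 gap 0.0779 F [-0.33  0.19  0.75]
  shift cm [-0.02 -0.13  5.37] turn 0.0
```

Emit:
play_rows:
  rows:
    - [[0,0,2],0,-0.8]
    - [[0,0,4],0,-0.8]
    - [[0,0,5],0,-0.8]
    - [[0,0,5.4],0,-0.8]
    - [[0,0,5.4],0,-0.8]

```text
t: 19.25
eef_pos: [0.5948, 0.0166, 0.0047]
tcp_rot: [0.0, 0.705, 0.71, 0.0]
ft_force: [-0.7, 0.2, -0.2]
finger_gap: 0.0783
```

Emit:
play_rows:
  rows:
    - [[0,0,0],0,0]
    - [[0,0,0],0,0.4]
    - [[0,0,0],0,1]
    - [[0,0,0],0,1]
    - [[0,0,0],0,1]
  force: 30

```text
t: 19.88
eef_pos: [0.5948, 0.0166, 0.0048]
tcp_rot: [0.0, 0.705, 0.71, 0.0]
ft_force: [1.3, -0.0, 4.0]
finger_gap: 0.056
```

```bash
python3 - <<'E'
from h import *
go(.593,.0165,.004,np.radians(90.4))
E
```

```text
t 19.875 pos [0.5948 0.0166 0.0048] yaw 90.4 tilt [ 6.e-04 -1.e-04 -1.e+00] q6 -0.17 gap 0.056 F [ 1.28 -0.02  3.98]
  shift cm [-0.01 -0.18  0.08] turn 0.0
```

Emit:
play_rows:
  rows:
    - [[0,0,-0.5],0,1]
    - [[0,0,-1.5],0,1]
    - [[0,0,-3.5],0,1]
    - [[0,0,-7],0,1]
    - [[0,0,-11],0,1]

```text
t: 20.5
eef_pos: [0.5939, 0.0167, 0.1154]
tcp_rot: [-0.001, 0.705, 0.71, -0.0]
ft_force: [0.9, 0.6, -0.4]
finger_gap: 0.0564
```

```bash
python3 - <<'E'
from h import *
for n in ['scene']: shot(n,13)
crop('scene13',240,150,160,120,5,'c13c')
a=load('scene12');b=load('side12')
A=[(280+x/5-.4,320+y/5-.4) for x,y in [(73,312),(284,125),(590,350),(380,578)]]
B=[(345+x/8-.4,290+y/8-.4) for x,y in [(120,420),(210,122),(626,234),(562,540)]]
w=load('wrist3');W=[(470,246),(462,137),(621,117),(611,231)]
for u,v,x in zip(A,B,W): print(onz(a,u,.014)[:2].round(4),onz(b,v,.014)[:2].round(4),tri(a,u,b,v)[0].round(4),onz(w,x,.014)[:2].round(4))
crop('wrist3',450,100,190,160,4,'w3t')
go(.455,-.242,.10,np.radians(98))
E
```

```text
[ 0.4022 -0.1918] [ 0.3985 -0.1904] [ 0.4028 -0.1891  0.0083] [ 0.405  -0.1862]
[ 0.4934 -0.1765] [ 0.4924 -0.1763] [ 0.4934 -0.1761  0.0131] [ 0.4951 -0.1676]
[ 0.5119 -0.293 ] [ 0.5105 -0.2912] [ 0.5143 -0.2908  0.0085] [ 0.5118 -0.2889]
[ 0.4191 -0.3085] [ 0.4183 -0.3067] [ 0.4212 -0.3064  0.0085] [ 0.4201 -0.3043]
t 20.55 pos [0.5978 0.0164 0.1212] yaw 90.42 tilt [ 0.0092 -0.0014 -1.    ] q6 -0.17 gap 0.0561 F [0.91 0.16 2.07]
  shift cm [-25.73 -14.49   2.03] turn -0.132
```

View pics/c13c.png

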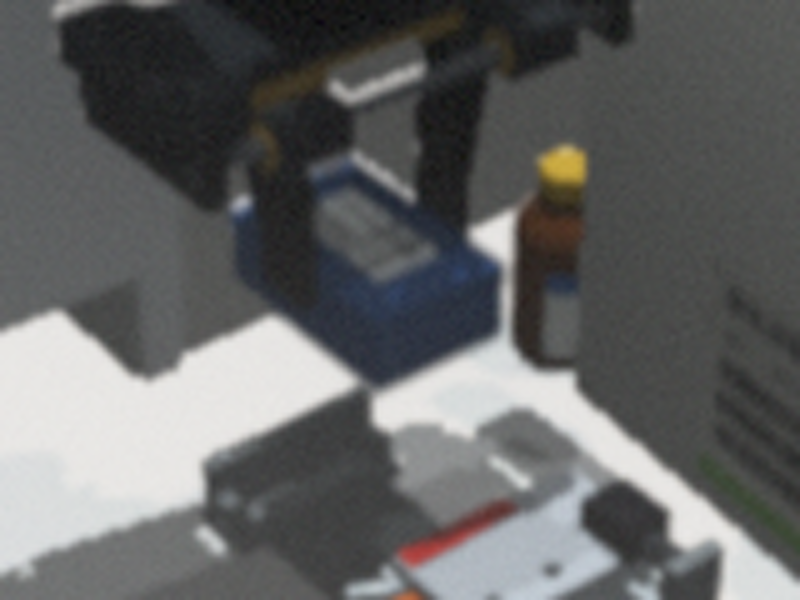

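View pics/w3t.png

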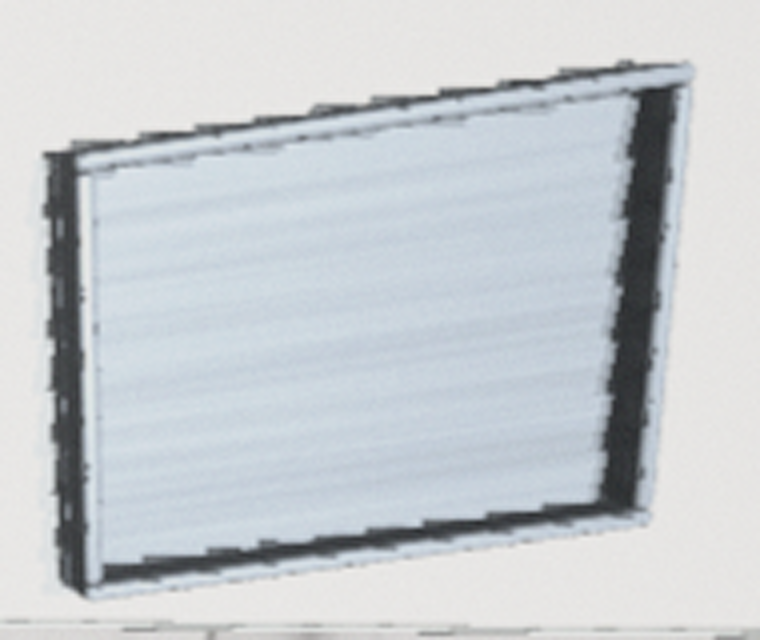

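```bash
python3 - <<'E'
from h import *
b=load('side12');a=load('scene12')
for z in(0,.15,.3):
  print(z,'side',[onz(b,u,z)[:2].round(3).tolist() for u in [(470,140),(445,200),(433,265),(436,305),(455,350),(490,382)]])
  print(z,'scene',[onz(a,u,z)[:2].round(3).tolist() for u in [(445,470),(430,420),(440,345),(470,270),(505,195)]])
w=load('wrist3');print([onz(w,u,.014)[:2].round(4) for u in [(473,249),(469,137)]])
crop('side12',340,130,200,150,4,'s12d')
E
```

```text
0 side [[1.123, -0.216], [0.874, -0.224], [0.665, -0.263], [0.565, -0.305], [0.478, -0.377], [0.442, -0.462]]
0 scene [[0.484, -0.409], [0.521, -0.349], [0.631, -0.27], [0.81, -0.185], [1.075, -0.071]]
0.15 side [[0.949, -0.234], [0.735, -0.241], [0.556, -0.275], [0.47, -0.31], [0.396, -0.372], [0.364, -0.446]]
0.15 scene [[0.41, -0.442], [0.438, -0.397], [0.522, -0.337], [0.657, -0.273], [0.858, -0.187]]
0.3 side [[0.776, -0.252], [0.597, -0.258], [0.447, -0.286], [0.375, -0.316], [0.313, -0.367], [0.287, -0.429]]
0.3 scene [[0.337, -0.475], [0.356, -0.445], [0.412, -0.404], [0.504, -0.36], [0.641, -0.302]]
[array([ 0.4024, -0.1892]), array([ 0.4952, -0.1731])]
```

View pics/side12.png

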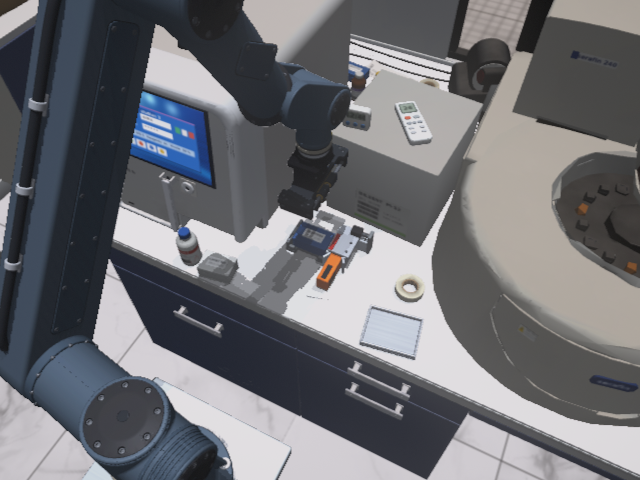

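View pics/scene12.png

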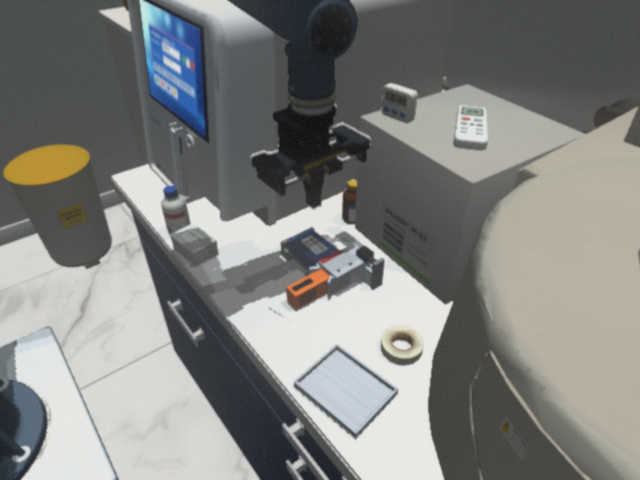

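Emit:
play_rows:
  rows:
    - [[-3,-1.5,0],0,1]
    - [[-7.5,-4,0],-0.04,1]
    - [[-12,-6.5,0],-0.08,1]
    - [[-16,-8.6,0],-0.12,1]
    - [[-20,-10.8,0],-0.145,1]

```text
t: 21.18
eef_pos: [0.4873, -0.1854, 0.115]
tcp_rot: [0.001, 0.651, 0.759, 0.0]
ft_force: [0.7, -0.7, -0.7]
finger_gap: 0.0566
```

```bash
python3 - <<'E'
from h import *
go(.4565,-.2405,.08,np.radians(98.8))
E
```

```text
t 21.175 pos [ 0.4873 -0.1854  0.115 ] yaw 98.76 tilt [ 9.e-04 -6.e-04 -1.e+00] q6 -0.73 gap 0.0566 F [ 0.66 -0.74 -0.68]
  shift cm [-4.97 -3.89  3.5 ] turn -0.001
```

Emit:
play_rows:
  rows:
    - [[-3,-2.3,1],0,1]
    - [[-5,-3.9,2.5],0,1]
    - [[-5,-3.9,4],0,1]
    - [[-5,-3.9,4],0,1]

```text
t: 21.68
eef_pos: [0.4563, -0.2382, 0.0735]
tcp_rot: [-0.001, 0.651, 0.759, 0.0]
ft_force: [0.1, -0.5, -1.4]
finger_gap: 0.0563
```

```bash
python3 - <<'E'
from h import *
go(.4565,-.2405,.003,np.radians(98.8))
for n in ['scene','side','wrist']: shot(n,14)
crop('scene14',280,290,150,160,4,'c14c');crop('side14',330,250,120,120,5,'s14c')
E
```

```text
t 21.675 pos [ 0.4563 -0.2382  0.0735] yaw 98.7 tilt [-0.002   0.0022 -1.    ] q6 -0.85 gap 0.0563 F [ 0.07 -0.53 -1.41]
  shift cm [-0.24 -0.    7.05] turn -0.002
```

View pics/c14c.png

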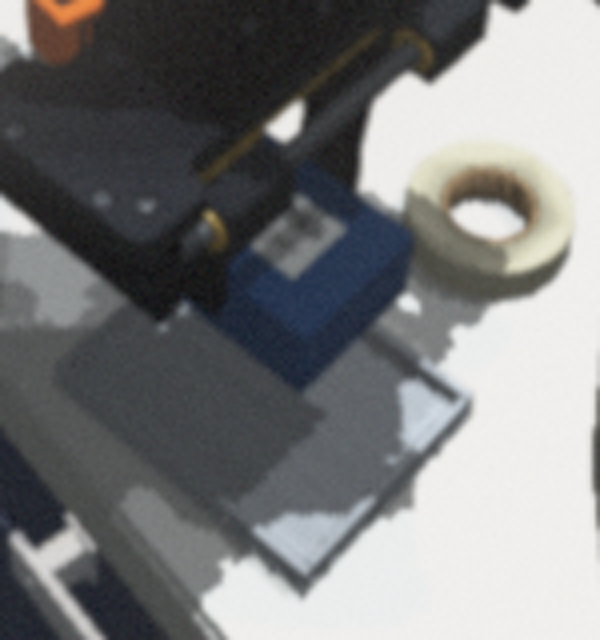

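View pics/s14c.png

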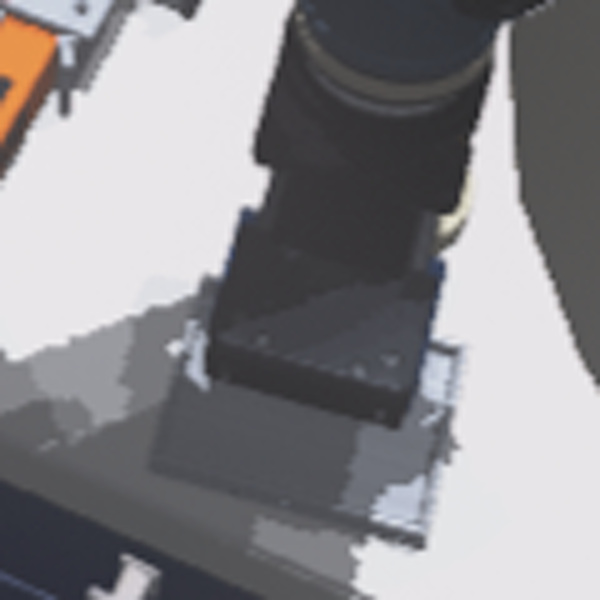

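View pics/wrist14.png

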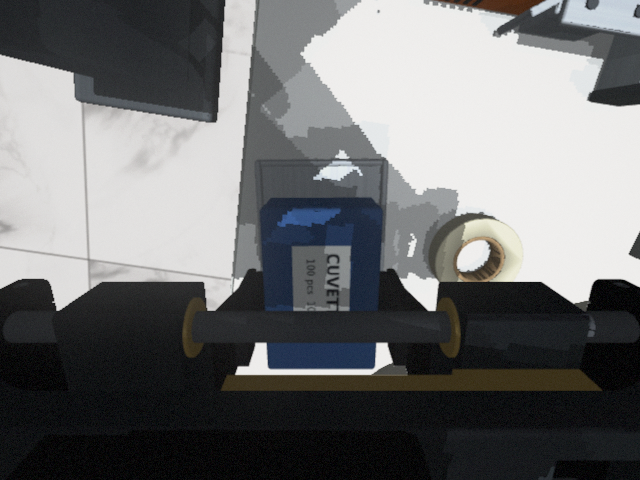

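```bash
python3 - <<'E'
from h import *
w=load('wrist14')
for u,z in [((257,161),.014),((387,158),.014),((267,199),.107),((378,199),.107)]: print(u,onz(w,u,z).round(4))
th=np.radians(8.8);c,s=np.cos(th),np.sin(th)
for x in(-.0475,.0475): p=np.array([.4565,-.2405])+[c*x-s*.06,s*x+c*.06];print('pred tray corner',p.round(4))
for x in(-.0285,.0285): p=np.array([.4563,-.2387])+[c*x-s*.0435,s*x+c*.0435];print('pred box corner',p.round(4))
a=load('scene12');print('tape',onz(a,(402,341),.018),onz(a,(381,343),.018))
E
```

```text
(257, 161) [ 0.4034 -0.188   0.014 ]
(387, 158) [ 0.4931 -0.1721  0.014 ]
(267, 199) [ 0.4252 -0.1943  0.107 ]
(378, 199) [ 0.4745 -0.1867  0.107 ]
pred tray corner [ 0.4004 -0.1885]
pred tray corner [ 0.4943 -0.1739]
pred box corner [ 0.4215 -0.2001]
pred box corner [ 0.4778 -0.1914]
tape [ 0.57674891 -0.23633586  0.018     ] [ 0.54810735 -0.21907868  0.018     ]
```

Emit:
play_rows:
  rows:
    - [[-0.15,0,2],0,1]
    - [[-0.15,0,4],0,1]
    - [[-0.15,0,5.5],0,1]
    - [[-0.15,0,6.2],0,1]
    - [[-0.15,0,6.4],0,1]

```text
t: 22.45
eef_pos: [0.4574, -0.2407, 0.0103]
tcp_rot: [-0.0, 0.651, 0.759, 0.0]
ft_force: [-0.4, 0.3, -0.8]
finger_gap: 0.0564
```

Emit:
play_rows:
  rows:
    - [[0,0,0.1],0,1]
    - [[0,0,0.3],0,1]
    - [[0,0,0.4],0,1]
    - [[0,0,0.4],0,1]

```text
t: 22.95
eef_pos: [0.4572, -0.241, 0.0065]
tcp_rot: [0.0, 0.651, 0.759, -0.0]
ft_force: [-0.2, -0.8, -0.4]
finger_gap: 0.0563
```

Emit:
play_rows:
  rows:
    - [[0,0,0.15],0,1]
    - [[0,0,0.3],0,1]
    - [[0,0,0.4],0,1]
    - [[0,0,0.4],0,1]

```text
t: 23.45
eef_pos: [0.4571, -0.2409, 0.0028]
tcp_rot: [0.0, 0.651, 0.759, -0.0]
ft_force: [-0.3, 0.8, 3.8]
finger_gap: 0.0562
```

Emit:
play_rows:
  rows:
    - [[0,0,0.1],0,1]
    - [[0,0,0.1],0,1]
    - [[0,0,0.1],0,1]

```text
t: 23.82
eef_pos: [0.4571, -0.2409, 0.0028]
tcp_rot: [0.0, 0.651, 0.759, -0.0]
ft_force: [-2.6, 1.6, 12.2]
finger_gap: 0.056
```

```bash
python3 - <<'E'
from h import *
go(.4565,-.2405,.003,np.radians(98.8))
for n in ['scene']: shot(n,15)
crop('scene15',280,290,150,160,4,'c15c')
E
```

```text
t 23.825 pos [ 0.4571 -0.2409  0.0028] yaw 98.72 tilt [ 3.e-04 -4.e-04 -1.e+00] q6 -0.85 gap 0.056 F [-2.61  1.58 12.17]
  shift cm [ 0.05 -0.06 -0.02] turn -0.001
```

View pics/c15c.png

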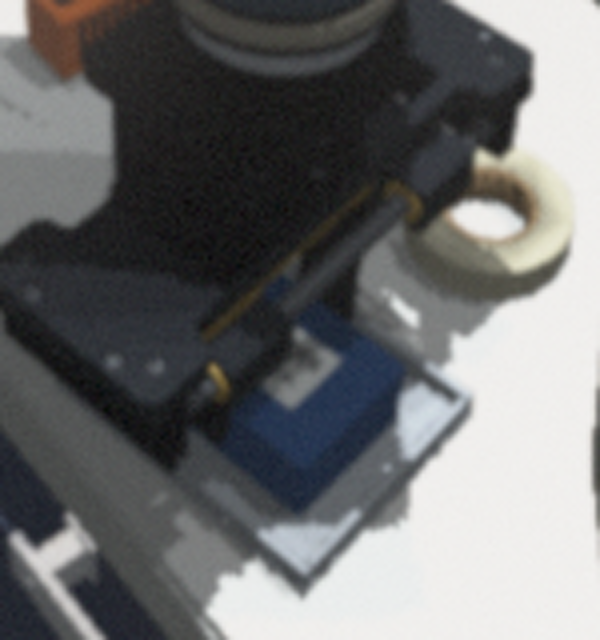

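Emit:
play_rows:
  rows:
    - [[0,0,-0.1],0,1]
    - [[0,0,-0.1],0,0.2]
    - [[0,0,-0.1],0,-0.4]
    - [[0,0,-0.1],0,-0.5]
    - [[0,0,-0.1],0,-0.5]

```text
t: 24.5
eef_pos: [0.4571, -0.2408, 0.0021]
tcp_rot: [-0.0, 0.651, 0.759, -0.0]
ft_force: [-0.3, -0.3, 0.5]
finger_gap: 0.0645
```

Emit:
play_rows:
  rows:
    - [[0,0,-0.5],0,-0.5]
    - [[0,0,-2],0,-0.5]
    - [[0,0,-5],0,-0.5]
    - [[0,0,-10],0,-0.5]
    - [[0,0,-15],0,-0.5]

```text
t: 25.12
eef_pos: [0.457, -0.2407, 0.1547]
tcp_rot: [0.0, 0.651, 0.759, 0.0]
ft_force: [2.0, -0.5, -0.1]
finger_gap: 0.0655
```

Emit:
play_rows:
  rows:
    - [[5,0,-2],0,-0.5]
    - [[10,0,-2],0,-0.5]
    - [[14,0,-2],0,-0.5]
    - [[14,0,-2],0,-0.5]

```text
t: 25.62
eef_pos: [0.4344, -0.0998, 0.1734]
tcp_rot: [-0.0, 0.65, 0.76, 0.0]
ft_force: [0.2, -1.1, 0.3]
finger_gap: 0.0654
```

```bash
python3 - <<'E'
from h import *
go(.4565,-.2405,.003,np.radians(98.8))
for n in ['scene','side','wrist']: shot(n,16)
crop('scene16',200,220,240,220,3,'c16c')
E
```

```text
t 25.625 pos [ 0.4344 -0.0998  0.1734] yaw 98.92 tilt [-6.e-04  5.e-04 -1.e+00] q6 -0.63 gap 0.0654 F [ 0.18 -1.12  0.33]
  shift cm [-1.425e+01  1.000e-02  1.703e+01] turn 0.002
```

View pics/c16c.png

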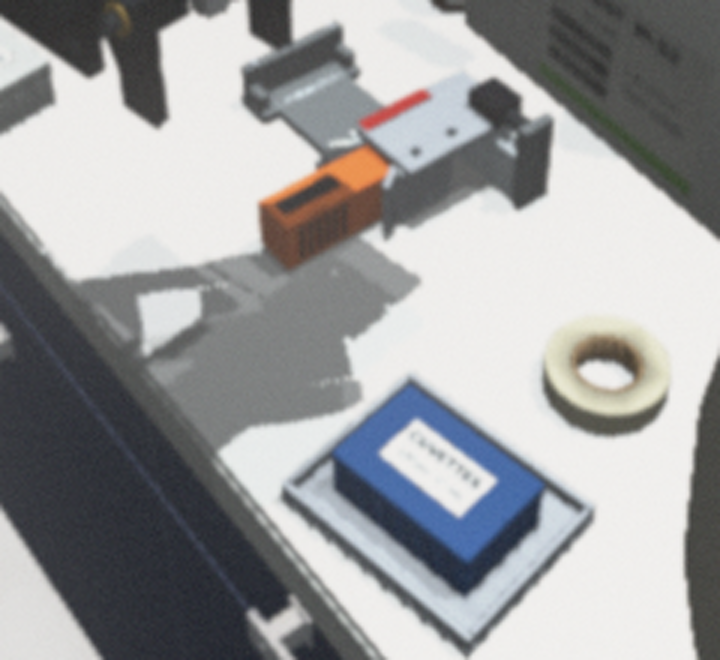

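View pics/side16.png

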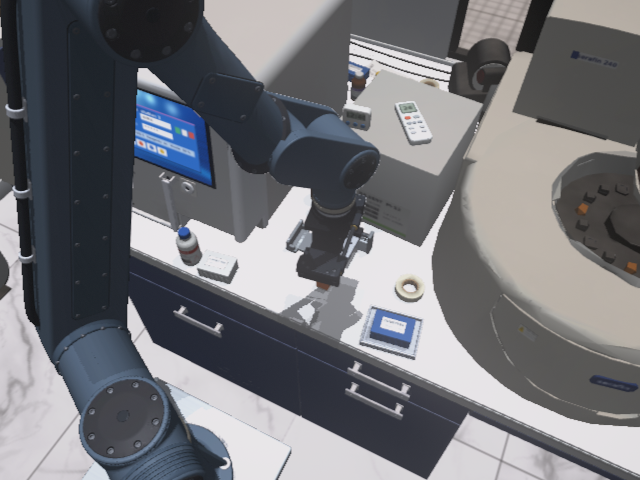

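```bash
python3 - <<'E'
from h import *
for n in ['scene10','scene12','scene16']:
    im=cv2.imread(f'pics/{n}.png');h=cv2.cvtColor(im,cv2.COLOR_BGR2HSV);m=cv2.inRange(h,(4,120,60),(20,255,255));m[:,:250]=0;m[:, 340:]=0;m[:270]=0;m[320:]=0
    ys,xs=np.nonzero(m);print(n,xs.min(),xs.max(),ys.min(),ys.max(),xs.mean().round(2),ys.mean().round(2),len(xs))
from station import r
r.job_done()
s=r.read_state();print(s['t'])
E
```

```text
scene10 287 328 270 296 308.93 282.26 476
scene12 287 328 270 296 308.85 282.24 467
scene16 287 328 270 295 310.84 281.1 383
the job is handed in; nothing more can be done
the job is handed in; nothing more can be done
```

The job is done and handed in at about 25.7 s of the 61 s allowed. The wedge is fully home and holding the catch open by itself, and the blue box is sitting flat inside the steel tray.

- **Wedge:** I gripped it by the ribbed end, turned it half round and pushed it in thin end first. It stopped against the rail, with the push force rising to about 18 N and no more movement. After release, its back face was within about 1.5 mm of the home position. The catch lip had moved about 16.5 mm, against 16 mm expected.
- **Box:** I lifted it straight up and set it on the tray floor, where the force rose to about 12 N before I let go. The last pictures show it flat and inside all four walls.
- **Extra handling of the box:** After the first lift I put the box back in the nest to grip it higher, to keep the fingers clear of the tray walls. That second grip closed above the box and held nothing; the box stayed in the nest. The pictures showed the fingertips about 14 mm higher than the reported tool position. I then gripped about 8 mm lower than the first time and lifted the box again.
- **Last checks:** The wedge's outline matched the earlier pictures to within one pixel. Its average pixel position shifted by 2 pixels, which I put down to changed shading. The tape roll, grey box and white bottle looked undisturbed. The brown bottle was hidden behind the arm in the last side view, so I did not check it again at the end.

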